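# Make up the loan case from the harmonica dispenser

## Task

Make up the class's loan case so that each of its four bays holds one boxed harmonica lying flat: put every box lying loose on the ledge into a bay, and fetch the others one by one from the clear dispenser by pressing its pedal right down to the stop, letting it up and drawing the box straight out from under the gate; take no more boxes than are needed. When all four bays are filled, lower the lid until it is fully shut, without letting it slam. Leave the jar, the clothespin, the tuning peg and the pick dispenser where they are, and the pedal up.

Things in the scene. Friction and masses are not known exactly. Their poses are not given: they have to be found in the camera images.
- dispenser: Box dispenser, fixed: grey plinth 34 mm high (its top is the magazine floor), on it a clear magazine 142 (x) x 56 (y) mm with a cover, top at 170 mm, holding four boxes stacked flat along x. Origin on the ledge under the magazine's centre; front faces its -x; z up. The pusher housing behind ends at x +145 mm, 68 mm high. The stack drops by itself when the lowest box has been drawn out
- gate (a point): Middle of the gate's sill, at the magazine floor's height, axes of the dispenser. Gate 48 mm wide, 37 mm high under the front pane. A pressed-out box sticks out 55 mm along -x on a tongue 30 mm wide, 79 mm long: grip it across its width, leaning 15 to 25 deg away from the pane, draw it 75 mm or more straight along -x, then lift
- pedal_pad (a point): Top centre of the pedal's ribbed steel pad (60 along x, 56 mm along y), in front of and 100 mm to the -y side of the dispenser's centre line; moves with the pedal: 58 mm above the ledge when up, 23 mm at the stop. Hinge line parallel to the dispenser's y axis, 125 mm behind the pad (+x), 40 mm above the ledge
- pedal (a joint): Spring pedal, rad: 0 up, 0.28 at its lower stop; rises by itself. Spring 3 N (up) to 7 N (stop) at the pad; up to about 20 N with a full stack. A full press pushes the lowest box 61 mm forward, so that it sticks out 55 mm; the pusher goes back as the pedal rises
- case: Open aluminium case, fixed: 332 (y) x 156 (x) mm, walls 4 mm thick, 44 mm high; origin on the ledge at its centre, front faces its -x, lid hinged on the far edge. Four bays side by side along y at 74 mm pitch, each 58 mm wide, 148 mm long (x), floor 12 mm above the ledge, between foam ribs 16 mm wide whose tops are 24 mm above the ledge
- bay0 (a point): Bay 0 of the case (the leftmost, +y): where the centre of a box lying flat in it belongs, 15 mm above the bay floor; axes of the case, box lengthwise along x
- bay1 (a point): Bay 1 of the case (second from the left): where the centre of a box lying flat in it belongs, 15 mm above the bay floor; axes of the case, box lengthwise along x
- bay2 (a point): Bay 2 of the case (third from the left): where the centre of a box lying flat in it belongs, 15 mm above the bay floor; axes of the case, box lengthwise along x
- bay3 (a point): Bay 3 of the case (the rightmost, -y): where the centre of a box lying flat in it belongs, 15 mm above the bay floor; axes of the case, box lengthwise along x
- case_lid (a joint): Lid, rad: 0 shut, 1.6 to 1.85 at the start. Friction hinge, stays where left, closing takes up to 0.5 N m. Hinge line along the case's y, 78 mm behind its centre (+x), 44 mm above the ledge. Lid 334 mm wide, reaches 156 mm from the hinge; outer face 22 mm off the hinge plane (above it when shut). It can be pushed over and down from behind with the fingertips
- loose0_c (a point): Boxed harmonica: dark plastic box 130 (x, lengthwise) x 44 (y) x 30 (z) mm, about 130 g, all alike; point at its very centre, half-way up. One of two that may lie loose on the ledge between dispenser and case; one or both are there, an absent one reads None
- loose1_c (a point): Boxed harmonica: dark plastic box 130 (x, lengthwise) x 44 (y) x 30 (z) mm, about 130 g, all alike; point at its very centre, half-way up. One of two that may lie loose on the ledge between dispenser and case; one or both are there, an absent one reads None
- stock0_c (a point): Boxed harmonica: dark plastic box 130 (x, lengthwise) x 44 (y) x 30 (z) mm, about 130 g, all alike; point at its very centre, half-way up. In the dispenser's stack at the start, number 1 from the bottom
- stock1_c (a point): Boxed harmonica: dark plastic box 130 (x, lengthwise) x 44 (y) x 30 (z) mm, about 130 g, all alike; point at its very centre, half-way up. In the dispenser's stack at the start, number 2 from the bottom
- stock2_c (a point): Boxed harmonica: dark plastic box 130 (x, lengthwise) x 44 (y) x 30 (z) mm, about 130 g, all alike; point at its very centre, half-way up. In the dispenser's stack at the start, number 3 from the bottom
- stock3_c (a point): Boxed harmonica: dark plastic box 130 (x, lengthwise) x 44 (y) x 30 (z) mm, about 130 g, all alike; point at its very centre, half-way up. In the dispenser's stack at the start, number 4 from the bottom
- tuning_peg: Bystander: bamboo tuning peg, 90 x 24 x 16 mm, lying on the ledge; origin under its middle
- clothespin: Bystander: white plastic clothespin, 75 x 11 x 17 mm, lying on the ledge; origin under its middle
- jar: Bystander: small closed glass jar, 60 mm across, 75 mm tall; origin at its foot
- pick_dispenser: Bystander: small clear acrylic pick dispenser, 70 x 60 mm, 95 mm tall; origin at its foot
Things that resemble listed ones, but are neither listed nor needed, are in the scene too. What is shaped like the part that bears loose0_c but orange is not meant.

How it is judged:
By the outcome, as a careful person would: the job done as asked, in the order asked, and still so for the second after the job is handed in, with the robot touching nothing.
Of loose0, loose1 only 1 to 2 are there at a start; the rules pass over those that are not, and their reading is None.
At some moment in a run one of loose0, loose1 may be knocked a few centimetres aside while the robot is not near it.
Once in a run the grip may slacken for a moment while it holds something.
It also fails if it takes over 200 s, if anything falls off the work surface, if the arm or the gripper's body presses on something with over 40 N, if the wrist force passes 120 N, or if a joint passes its speed limit or range.

## Robot

A 6-joint arm with a two-finger parallel gripper is mounted at the origin on the work surface. World frame = base frame: x ahead of the robot, y to its left, z up, the work surface at z = 0. Lengths are in mm, angles in rad, forces in N, time in s.
With the tool pointing down it reaches from about 350 to 875 mm from the base axis. Payload 4.2 kg.
Tool frame: the origin (TCP) lies midway between the tips of the shut fingers; the grasp point (between the pads) lies 19 mm behind it; z points along the fingers, y is the line along which they close (so a half turn about z gives the same grasp; the last joint's range is limited). The gripper opens to 85 mm and grips with 20 to 120 N. Pads are 22 mm wide; open, the fingers measure 114 mm over their backs; the gripper's body (76 mm by 85 mm) begins 54 mm behind the grasp point. The pads swing forward as they close: fully open they stand 13 mm farther back than shut.
Start: joints at [1.595, 0.385, 0.008, 0, -1.194, -0.259], TCP at [145.374, 607.837, 231.312] pointing down, gripper open.
Joint ranges: [-3.14, 3.14], [-1.21, 2.06], [-1.07, 1.41], [-3.16, 2.05], [-2.99, -0.16], [-3.1, 3.1]. Speed limits (rad/s): [2.79, 2.79, 3.14, 3.14, 3.14, 3.14].

## Interface

Orientations are given as a unit quaternion [x, y, z, w].
In Python, from bench import read_state, get_image, job_done gives the robot as it stands.
- The arm moves only by the tool servo_tool, never from a script. Its arguments are lists of equal length, an entry for each row: "rotation": the turn, a rotation vector about the world's x, y, z scaled (see below), a list of three; "slide": the shift along the world's x, y, z scaled (see below), a list of three; "grip": the opening, from -1 (shut) to 1 (fully open). In form: {"rotation": [[rx, ry, rz], ...], "slide": [[tx, ty, tz], ...], "grip": [grip, ...]}. A call has 1 to 8 rows; each row is the pose to reach, as a shift and turn from the pose commanded when the call began, turning the shorter way round; what a row does not reach only later rows make up. The controller multiplies each number of a shift by 0.2 m and each number of a turn by 360 degrees. A row lasts 1/8 s, in which the tool goes at most 62.5 mm and 10.7 degrees, less where a joint would pass 70% of its speed; a pose out of reach is approached as far as the arm can. A call with a number of a shift or a turn outside -1 to 1 is refused whole. A call with a gripper value outside its range is refused whole. The fingers move at their own pace and stop on an object; the grip force is fixed at half the most. Time passes only in rows, so rows that repeat a pose let the fingers close. It gives the time, the measured TCP pose, the force, the opening and the grip force at its end, in the units of the state.
- read_state(): the state, without advancing time (a new reading comes with each control period).
- get_image(name): name is "scene" or "top"; returns a dict with "image" (480x640x3 uint8, red, green, blue), "depth" (480x640 float32, mm along the optical axis (not along the pixel's ray), 0 where there is no reading), "camera_matrix" (3x3 intrinsics, pixels), "k1" (the pictures are not rectified: a ray, as slopes to the right and down, at radius r is drawn at 1 + k1 r^2 times it, then the intrinsics apply), "rvec" (rotation vector, rad) and "tvec" (3), from world to camera coordinates, as OpenCV has them. Camera axes: x right, y down, z forward; pixel columns grow to the right and rows downward; lengths in mm; the calibration is good to about 2 mm. A picture is of the moment at which its call begins.
- job_done(): hands the job in; it is judged then, once.
The state is a dict: "clock": time; "joints": joint angles; "joint_vel": joint speeds; "joint_efforts": joint torques, N m; "position": TCP position; "ee_rot": TCP orientation; "contact_force": force on the tool from outside, world axes, zero at the start; "wrist_torque": the same for the moment, N m; "gripper_width": finger opening in mm; "grasp_force": force on a finger pad.
Only numpy, scipy, OpenCV 4.12 (cv2) and the standard library are available. Lean on these libraries where they do the work, as an engineer would, in place of code of your own. Each camera call takes 0.05 s, during which the arm holds its last target. There are 200 camera calls.

## Working session

There is one attempt and no reset: what is moved stays moved. The work goes in short steps, Python scripts to look and compute and a tool call to move; the robot and the scene stay as the last step left them, time stands still between calls to the robot, and variables do not carry over. Pictures are saved under pics/ and viewed, at most 14 in all, crops included, and the job is handed in when it is done.

Besides the shell and the picture viewer there is one more tool, called after "Request:" by a JSON object that holds its "fn" and its "kwargs". servo_tool: Moves the arm, as the interface text tells. Shifts and turns lie within -1 to 1; 1 stands for 0.2 m of shift or 360 degrees of turn. Its arguments: {"type":"object","properties":{"rotation":{"type":"array","items":{"type":"array","items":{"type":"number","minimum":-1,"maximum":1}}},"slide":{"type":"array","items":{"type":"array","items":{"type":"number","minimum":-1,"maximum":1}}},"grip":{"type":"array","items":{"type":"number"}}},"required":["rotation","slide","grip"]}

```bash
mkdir -p pics; ls
cat > h.py <<'E'
import numpy as np, cv2
from bench import read_state, get_image, job_done
def snap(n,f):
    d=get_image(n); cv2.imwrite(f'pics/{f}.png',d['image'][:,:,::-1]); np.save(f'pics/{f}.npy',d,allow_pickle=True); return d
def load(f): return np.load(f'pics/{f}.npy',allow_pickle=True).item()
def rays(d,uv):
    K=d['camera_matrix'];R=cv2.Rodrigues(np.array(d['rvec'],float))[0];t=np.array(d['tvec'],float).ravel()
    uv=np.array(uv,float).reshape(-1,1,2)
    n=cv2.undistortPoints(uv,np.array(K,float),np.array([d['k1'],0,0,0,0.])).reshape(-1,2)
    return R,t,np.c_[n,np.ones(len(n))]
def onz(d,uv,z):
    R,t,n=rays(d,uv); C=-R.T@t; v=n@R; return C+v*((z-C[2])/v[:,2])[:,None]
def dep(d,uv):
    R,t,n=rays(d,uv); p=np.array(uv,int).reshape(-1,2); z=d['depth'][p[:,1],p[:,0]]
    return (n*z[:,None]-t)@R
def cloud(d):
    vv,uu=np.mgrid[0:480,0:640]; return dep(d,np.c_[uu.ravel(),vv.ravel()]).reshape(480,640,3)
E
python3 - <<'E'
from h import *
for n in('scene','top'):
    d=snap(n,n+'0'); R,t,_=rays(d,[[0,0]]); print(n,-R.T@t,d['k1'],d['camera_matrix'][0])
print(read_state())
E
```

```text
pics
scene [1282.84838035  468.60404497 1223.86056205] -0.14023368535854966 [596.13361305   0.         316.6982573 ]
top [ 313.0812546    22.67638721 1030.09735188] -0.0370846929677899 [461.01146265   0.         315.27039347]
{'clock': 0.1, 'joints': array([ 1.59463793e+00,  3.85514618e-01,  6.76523697e-03, -4.22260940e-04,
       -1.19400485e+00, -2.58580732e-01]), 'joint_vel': array([ 0.00170707, -0.00018912,  0.00318462,  0.00140405, -0.00111707,
       -0.0001597 ]), 'joint_efforts': array([ 6.23698998e-04, -3.93317020e+01,  1.88930118e+01,  4.19797495e+00,
       -2.59114575e-03,  1.61173496e-06]), 'position': array([145.24539912, 607.35621308, 230.3128348 ]), 'ee_rot': array([ 9.93110479e-01, -1.17177556e-01, -5.65101241e-05,  9.96827872e-04]), 'contact_force': array([ 0.331926  , -0.03343451,  0.25634693]), 'wrist_torque': array([0.01234161, 0.01415281, 0.0056726 ]), 'grasp_force': 0.0, 'gripper_width': 85.16618694978442}
```

View pics/scene0.png

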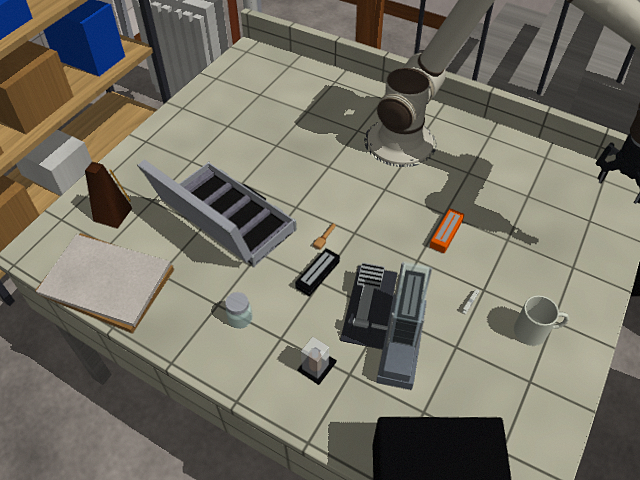

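View pics/top0.png

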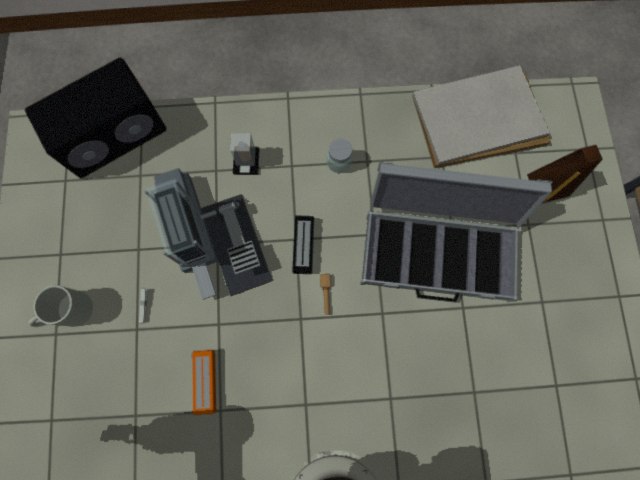

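The scene has one dark loose box, at top (303,245) and scene (318,270). The orange one, at top (203,382), is the decoy. Next I measure the case, the loose box and the dispenser.

Run:
```python
from h import *
t=load('top0'); s=load('scene0')
ct=cloud(t); cs=cloud(s)
def rect(c,d,x0,x1,y0,y1,z0,z1):
    m=(c[...,0]>x0)&(c[...,0]<x1)&(c[...,1]>y0)&(c[...,1]<y1)&(c[...,2]>z0)&(c[...,2]<z1)&(d['depth']>0)
    p=c[m]; return p
g=dep(t,[[303,245],[440,290],[250,330],[203,382],[230,280],[245,257],[175,215],[205,282],[232,230],[460,180]]);print(g.round(0))
# loose box
lx,ly=g[0][:2]
for n,c,d in(('top',ct,t),('scene',cs,s)):
    p=rect(c,d,lx-90,lx+90,ly-60,ly+60,24,38); print(n,'loose',len(p),cv2.minAreaRect(p[:,:2].astype(np.float32)),np.median(p[:,2]))
    p=rect(c,d,300,800,-450,0,38,50); print(n,'rim',len(p),cv2.minAreaRect(p[:,:2].astype(np.float32)),np.median(p[:,2]))
    p=rect(c,d,300,900,150,500,150,185); print(n,'mag',len(p)); 
    if len(p)>5: print(cv2.minAreaRect(p[:,:2].astype(np.float32)),np.median(p[:,2]))
    p=rect(c,d,300,900,150,500,60,76); print(n,'hous',len(p)); 
    if len(p)>5: print(cv2.minAreaRect(p[:,:2].astype(np.float32)),np.median(p[:,2]))
cr=[cv2.resize(t['image'][160:310,130:330,::-1],None,fx=4,fy=4,interpolation=cv2.INTER_CUBIC)[:600,:800]]
cv2.imwrite('pics/c1.png',cr[0])
cv2.imwrite('pics/c2.png',cv2.resize(s['image'][240:390,280:480,::-1],None,fx=4,fy=4,interpolation=cv2.INTER_CUBIC))
```

```text
[[ 546.   33.   31.]
 [ 426. -260.   31.]
 [ 369.  160.    4.]
 [ 266.  258.   32.]
 [ 482.  201.    5.]
 [ 521.  159.   57.]
 [ 589.  277.  172.]
 [ 477.  251.   32.]
 [ 585.  186.   52.]
 [ 616. -279.  197.]]
top loose 1110 ((550.7894897460938, 32.31814193725586), (43.944671630859375, 130.57447814941406), 84.30213928222656) 30.498901037059014
top rim 2381 ((599.3563232421875, -239.64813232421875), (414.96405029296875, 407.6393737792969), 88.96917724609375) 42.2692319884805
top mag 3870
((707.5594482421875, 380.81488037109375), (440.8294982910156, 166.0424041748047), 20.836284637451172) 169.0508510070381
top hous 907
((682.2575073242188, 263.6898193359375), (434.13287353515625, 263.0304260253906), 38.00386047363281) 67.84968368800341
scene loose 692 ((553.4732055664062, 31.943344116210938), (45.78844451904297, 131.31704711914062), 83.62064361572266) 27.453561836968042
scene rim 1020 ((597.4132690429688, -240.0279083251953), (416.5608825683594, 407.0072021484375), 89.68291473388672) 40.64140850128024
scene mag 2335
((708.0806884765625, 376.5745849609375), (442.3365173339844, 160.12771606445312), 21.2435245513916) 167.15524762984202
scene hous 1032
((696.5882568359375, 249.46978759765625), (414.758544921875, 208.49746704101562), 2.7575693130493164) 65.97624569804935
```

View pics/c1.png

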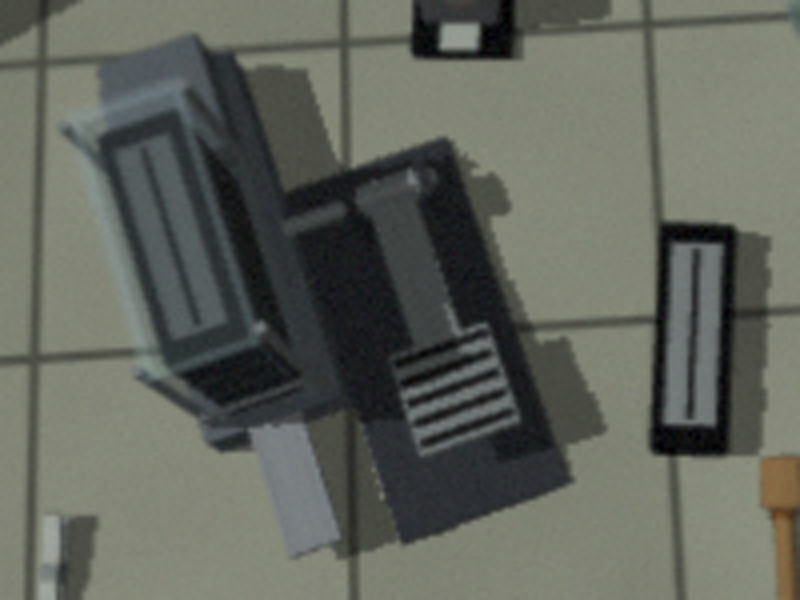

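View pics/c2.png

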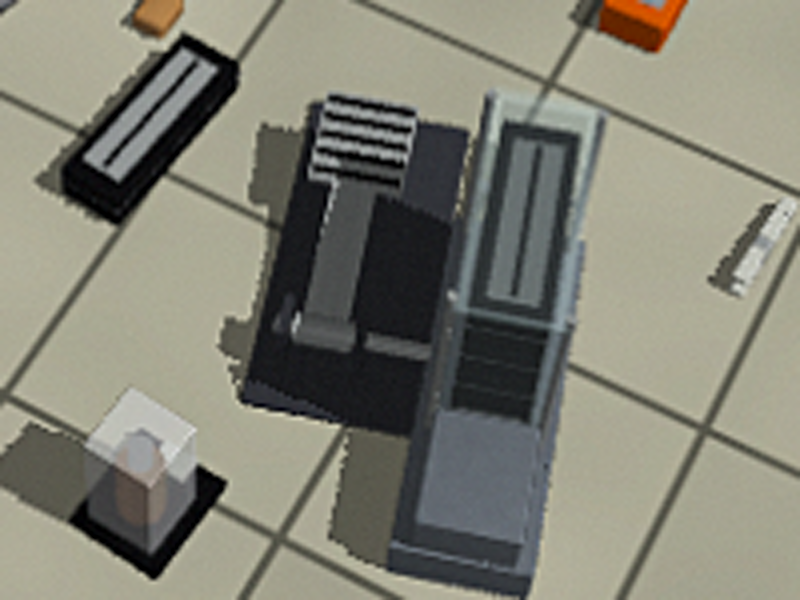

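The loose dark box is confirmed at top (303,245) against the orange decoy. In the crop, the pad's corners are about (390,358), (487,325), (522,418) and (420,455). The tongue runs from (276,425) to (316,550).

Run:
```python
from h import *
t=load('top0'); s=load('scene0')
ct=cloud(t); cs=cloud(s)
f=lambda a:np.array(a)/4.+[130,160]
g=lambda a:np.array(a)/4.+[280,240]
pad=onz(t,f([[390,358],[487,325],[522,418],[420,455]]),58)
pads=onz(s,g([[328,93],[418,110],[405,190],[308,172]]),58)
print('pad',pad.mean(0),pads.mean(0)); print(pad.round(0)[:,:2].tolist())
tg=onz(t,f([[252,428],[300,422],[340,542],[292,557]]),32)
print('tongue',tg.round(0)[:,:2].tolist())
def big(c,d,x0,x1,y0,y1,z0,z1):
    m=((c[...,0]>x0)&(c[...,0]<x1)&(c[...,1]>y0)&(c[...,1]<y1)&(c[...,2]>z0)&(c[...,2]<z1)&(d['depth']>0)).astype(np.uint8)
    n,l,st,_=cv2.connectedComponentsWithStats(m); 
    i=1+st[1:,4].argmax(); p=c[l==i]; return len(p),cv2.minAreaRect(p[:,:2].astype(np.float32)),np.median(p[:,2])
for n,c,d in(('top',ct,t),('scene',cs,s)):
    print(n,'mag',big(c,d,480,720,210,350,162,176))
    print(n,'hous',big(c,d,600,780,230,400,61,74))
    print(n,'rim',big(c,d,350,640,-430,-50,38,49))
    print(n,'peg',big(c,d,380,500,-40,30,8,22))
    print(n,'case',big(c,d,350,560,-430,-50,10,49))
# ribs: fit bay floors as dark pixels
h=cv2.cvtColor(t['image'],cv2.COLOR_RGB2HSV)
m=((h[...,2]<35)&(np.mgrid[0:480,0:640][1]>365)&(np.mgrid[0:480,0:640][1]<525)&(np.mgrid[0:480,0:640][0]>205)&(np.mgrid[0:480,0:640][0]<305)).astype(np.uint8)
n,l,st,ce=cv2.connectedComponentsWithStats(m)
for i in range(1,n):
    if st[i,4]>300:
        v,u=np.nonzero(l==i); p=onz(t,np.c_[u,v],12); print(st[i,4],cv2.minAreaRect(p[:,:2].astype(np.float32)))
```

```text
pad [521.04583237 161.42925402  58.        ] [524.81323729 163.67342956  58.        ]
[[540.0, 196.0], [555.0, 143.0], [503.0, 126.0], [486.0, 181.0]]
tongue [[512.0, 277.0], [513.0, 251.0], [446.0, 230.0], [439.0, 256.0]]
top mag (2257, ((587.9410400390625, 287.7173767089844), (148.3013916015625, 68.54180908203125), 17.030710220336914), np.float64(170.58156010558))
top hous (305, ((695.237548828125, 318.9989929199219), (65.6214370727539, 58.53642272949219), 16.74505615234375), np.float64(68.77995224862867))
top rim (1193, ((503.14227294921875, -268.36053466796875), (335.560546875, 164.46810913085938), 79.37276458740234), np.float64(44.00438008489252))
top peg (282, ((436.660400390625, -9.207968711853027), (22.31954574584961, 88.7653579711914), 86.18821716308594), np.float64(14.460088191940518))
top case (8423, ((483.650634765625, -260.69476318359375), (339.75811767578125, 166.0052947998047), 86.98980712890625), np.float64(14.541166600753828))
scene mag (1685, ((588.6170654296875, 285.3164367675781), (151.8087921142578, 67.9361572265625), 16.170764923095703), np.float64(168.224549116
[... 328 characters left out ...]
935546875, -14.356101989746094), (89.17559051513672, 23.298154830932617), 4.305974960327148), np.float64(11.880254677948145))
scene case (2922, ((471.5138854980469, -264.8366394042969), (345.3135986328125, 133.71157836914062), 76.3795394897461), np.float64(20.38765980399073))
1441 ((526.126220703125, -161.30679321289062), (54.46498489379883, 139.66583251953125), 79.4331283569336)
1415 ((512.74658203125, -234.67291259765625), (53.61484909057617, 139.9630584716797), 79.64958190917969)
1404 ((499.24859619140625, -308.11407470703125), (53.04010772705078, 139.8937530517578), 79.76806640625)
1362 ((485.5699462890625, -381.0292053222656), (52.433921813964844, 138.91781616210938), 79.68515014648438)
```

Measured poses, each checked against the given sizes:

| Item | Position (mm) | Yaw |
|---|---|---|
| Dispenser | (588, 287) | 17° |
| Pad | (523, 162) | – |
| Case | (503, -269) | -10.4° |
| Loose box | (551, 32) | -5.9° |

One loose box means three from the dispenser. First I go above the loose box.

Request:
{"fn": "servo_tool", "kwargs": {"rotation": [[0, 0, 0], [0, 0, 0], [0, 0, 0], [0, 0, 0]], "slide": [[0.17, -0.24, 0], [0.34, -0.48, 0], [0.51, -0.72, 0], [0.68, -0.96, 0]], "grip": [1, 1, 1, 1]}}

```text
clock: 0.6
position: [282.0, 414.0, 231.0]
ee_rot: [0.993, -0.117, -0.0, 0.0]
contact_force: [0.6, 0.8, 0.9]
gripper_width: 85.1
grasp_force: 0.0
```

Request:
{"fn": "servo_tool", "kwargs": {"rotation": [[0, 0, 0], [0, 0, 0], [0, 0, 0], [0, 0, 0]], "slide": [[0.17, -0.24, 0], [0.34, -0.48, 0], [0.51, -0.72, 0], [0.68, -0.96, 0]], "grip": [1, 1, 1, 1]}}

```text
clock: 1.1
position: [418.0, 222.0, 231.2]
ee_rot: [0.993, -0.117, -0.0, 0.0]
contact_force: [0.3, 0.5, -0.7]
gripper_width: 85.5
grasp_force: 0.0
```

Request:
{"fn": "servo_tool", "kwargs": {"rotation": [[0, 0, 0.005], [0, 0, 0.01], [0, 0, 0.015], [0, 0, 0.021], [0, 0, 0.021], [0, 0, 0.021], [0, 0, 0.021]], "slide": [[0.17, -0.24, 0], [0.34, -0.48, 0], [0.51, -0.72, 0], [0.67, -0.96, -0.2], [0.67, -0.96, -0.4], [0.67, -0.96, -0.5], [0.67, -0.96, -0.5]], "grip": [1, 1, 1, 1, 1, 1, 1]}}

```text
clock: 1.98
position: [550.0, 31.1, 129.2]
ee_rot: [0.999, -0.052, -0.002, 0.001]
contact_force: [0.1, 1.1, 0.8]
gripper_width: 85.4
grasp_force: 0.0
```

Run:
```python
from h import *
s=read_state(); print(s['clock'],s['position'],s['ee_rot'],s['joints'],s['contact_force'])
for n in('scene','top'):
    t=snap(n,n+'1')
    c=cloud(t)
    m=((c[...,0]>460)&(c[...,0]<650)&(c[...,1]>-40)&(c[...,1]<110)&(c[...,2]>24)&(c[...,2]<38)&(t['depth']>0)).astype(np.uint8)
    k,l,st,_=cv2.connectedComponentsWithStats(m); i=1+st[1:,4].argmax(); p=c[l==i]; print(len(p),cv2.minAreaRect(p[:,:2].astype(np.float32)))
```

```text
1.975 [550.03963857  31.12175055 129.20646671] [ 9.98654083e-01 -5.17996606e-02 -2.45123846e-03  8.99493986e-04] [ 3.50661109e-01  3.59352486e-01 -3.12283026e-01 -3.37250719e-04
 -9.04376246e-01  1.11669833e+00] [0.10731828 1.10873354 0.79833616]
695 ((554.8158569335938, 32.37400436401367), (45.953033447265625, 131.6273956298828), 83.6678237915039)
808 ((535.2115478515625, 33.92983627319336), (43.989501953125, 98.60588836669922), 84.24710083007812)
```

The box hasn't moved, so I descend, grip it and lift.

Request:
{"fn": "servo_tool", "kwargs": {"rotation": [[0, 0, 0], [0, 0, 0], [0, 0, 0], [0, 0, 0], [0, 0, 0], [0, 0, 0], [0, 0, 0], [0, 0, 0]], "slide": [[0.01, 0, -0.2], [0.01, 0, -0.4], [0.01, 0, -0.53], [0.01, 0, -0.59], [0.01, 0, -0.59], [0.01, 0, -0.59], [0.01, 0, -0.59], [0.01, 0, -0.59]], "grip": [1, 1, 1, 1, 0, -1, -1, -1]}}

```text
clock: 3.08
position: [554.8, 32.3, 15.2]
ee_rot: [0.999, -0.051, 0.002, -0.001]
contact_force: [-0.3, 1.0, 5.9]
gripper_width: 42.3
grasp_force: 63.2
```

Request:
{"fn": "servo_tool", "kwargs": {"rotation": [[0, 0, 0], [0, 0, 0], [0, 0, 0], [0, 0, 0]], "slide": [[0, 0, 0], [0, 0, 0], [0, 0, 0], [0, 0, 0]], "grip": [-1, -1, -1, -1]}}

```text
clock: 3.58
position: [554.8, 32.3, 15.2]
ee_rot: [0.999, -0.051, 0.002, -0.001]
contact_force: [-0.4, 0.1, 7.1]
gripper_width: 42.4
grasp_force: 63.2
```

Request:
{"fn": "servo_tool", "kwargs": {"rotation": [[0, 0, 0], [0, 0, 0], [0, 0, -0.003], [0, 0, -0.006], [0, 0, -0.009], [0, 0, -0.0125], [0, 0, -0.0125]], "slide": [[0, 0, 0.2], [0, 0, 0.4], [-0.034, -0.2, 0.4], [-0.07, -0.4, 0.4], [-0.1, -0.6, 0.4], [-0.137, -0.8, 0.4], [-0.171, -1, 0.4]], "grip": [-1, -1, -1, -1, -1, -1, -1]}}

```text
clock: 4.45
position: [518.5, -169.3, 93.5]
ee_rot: [0.996, -0.091, 0.0, -0.0]
contact_force: [1.4, 0.2, -0.8]
gripper_width: 42.6
grasp_force: 62.3
```

Request:
{"fn": "servo_tool", "kwargs": {"rotation": [[0, 0, 0], [0, 0, 0], [0, 0, 0], [0, 0, 0], [0, 0, 0], [0, 0, 0], [0, 0, 0]], "slide": [[-0.034, -0.2, 0], [-0.07, -0.4, 0], [-0.1, -0.6, 0], [-0.137, -0.8, 0], [-0.17, -0.95, 0], [-0.18, -1, 0], [-0.18, -1, 0]], "grip": [-1, -1, -1, -1, -1, -1, -1]}}

```text
clock: 5.32
position: [482.8, -368.2, 93.1]
ee_rot: [0.996, -0.091, -0.0, -0.0]
contact_force: [1.0, -0.1, -1.4]
gripper_width: 42.2
grasp_force: 62.3
```

Request:
{"fn": "servo_tool", "kwargs": {"rotation": [[0, 0, 0], [0, 0, 0], [0, 0, 0]], "slide": [[0, -0.05, 0], [0, -0.05, 0], [0, -0.05, 0]], "grip": [-1, -1, -1]}}

```text
clock: 5.7
position: [483.3, -377.7, 93.3]
ee_rot: [0.996, -0.09, -0.0, -0.0]
contact_force: [0.2, 0.1, -1.0]
gripper_width: 42.0
grasp_force: 62.3
```

Run:
```python
from h import *
s=read_state(); print(s['position'],s['gripper_width'],s['grasp_force'],s['joints'])
a=snap('top','top2');b=snap('scene','scene2')
f=lambda i:cv2.resize(i,None,fx=2,fy=2,interpolation=cv2.INTER_CUBIC)
cv2.imwrite('pics/c3.png',np.vstack([f(a['image'][150:300,300:600,::-1]),f(b['image'][140:290,100:400,::-1])]))
```

```text
[ 483.34841059 -377.69918209   93.31846479] 42.012358372766336 62.33633637428284 [-3.99820082e-01  4.90997409e-01 -1.96657015e-01 -1.48621893e-04
 -8.83247097e-01  1.78989237e+00]
```

View pics/c3.png

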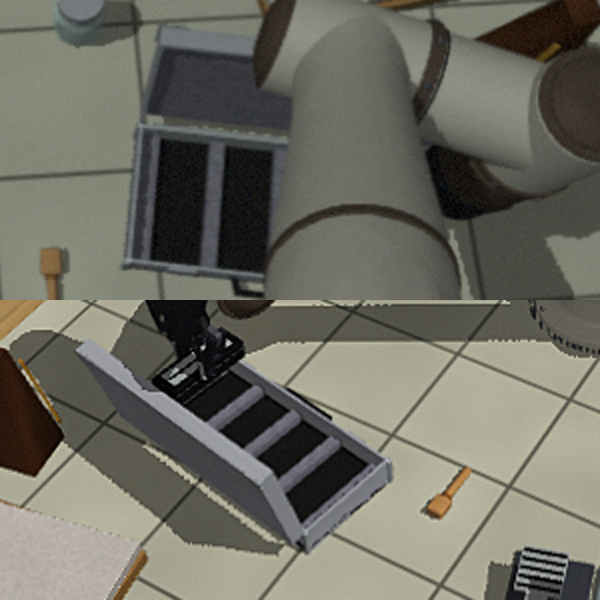

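The box hangs flat over bay 3, at (200,365) in the crop's lower half. I lower it, release and rise.

Request:
{"fn": "servo_tool", "kwargs": {"rotation": [[0, 0, 0], [0, 0, 0], [0, 0, 0], [0, 0, 0], [0, 0, 0], [0, 0, 0], [0, 0, 0], [0, 0, 0]], "slide": [[0, 0, -0.12], [0, 0, -0.22], [0, 0, -0.29], [0, 0, -0.325], [0, 0, -0.325], [0, 0, -0.325], [0, 0, -0.325], [0, 0, -0.325]], "grip": [-1, -1, -1, -1, -1, 0.4, 0.4, 0.4]}}

```text
clock: 6.8
position: [483.5, -378.3, 28.9]
ee_rot: [0.996, -0.091, 0.001, 0.0]
contact_force: [-0.7, 0.1, -0.3]
gripper_width: 59.5
grasp_force: 0.0
```

Request:
{"fn": "servo_tool", "kwargs": {"rotation": [[0, 0, 0], [0, 0, 0], [0, 0, 0], [0, 0, 0], [0, 0, 0], [0, 0, 0]], "slide": [[0, 0, 0.1], [0, 0, 0.3], [0, 0, 0.6], [0, 0.3, 0.7], [0, 0.6, 0.7], [0, 0.9, 0.7]], "grip": [0.4, 0.4, 0.4, 0.4, 0, -1]}}

```text
clock: 7.55
position: [483.2, -196.7, 169.2]
ee_rot: [0.996, -0.091, 0.001, -0.0]
contact_force: [1.5, 0.2, 0.1]
gripper_width: 25.5
grasp_force: 0.0
```

Request:
{"fn": "servo_tool", "kwargs": {"rotation": [[0, 0, 0.015], [0, 0, 0.03], [0, 0, 0.05], [0, 0, 0.076]], "slide": [[0.03, 0.25, 0], [0.06, 0.5, 0], [0.09, 0.75, 0], [0.12, 1, 0]], "grip": [-1, -1, -1, -1]}}

```text
clock: 8.05
position: [507.2, 3.5, 168.8]
ee_rot: [0.989, 0.15, 0.001, -0.0]
contact_force: [-0.1, -1.0, -0.2]
gripper_width: -0.3
grasp_force: 0.0
```

Request:
{"fn": "servo_tool", "kwargs": {"rotation": [[0, 0, 0], [0, 0, 0], [0, 0, 0], [0, 0, 0], [0, 0, 0], [0, 0, 0]], "slide": [[0.03, 0.25, 0], [0.06, 0.5, 0], [0.08, 0.7, 0], [0.08, 0.8, -0.2], [0.08, 0.8, -0.4], [0.08, 0.8, -0.4]], "grip": [-1, -1, -1, -1, -1, -1]}}

```text
clock: 8.8
position: [521.1, 160.9, 85.8]
ee_rot: [0.989, 0.148, -0.003, 0.001]
contact_force: [0.7, 0.0, 1.4]
gripper_width: -0.2
grasp_force: 0.0
```

Run:
```python
from h import *
s=read_state(); print(s['position'],s['ee_rot'],s['gripper_width'],s['joints'])
a=snap('top','top3');b=snap('scene','scene3')
f=lambda i:cv2.resize(i,None,fx=2,fy=2,interpolation=cv2.INTER_CUBIC)
cv2.imwrite('pics/c4.png',np.vstack([f(a['image'][160:310,250:550,::-1]),f(b['image'][220:370,250:550,::-1])]))
```

```text
[521.06528872 160.88281066  85.78164169] [ 0.98904454  0.14757351 -0.00332746  0.00137031] -0.23504752627929032 [ 5.96628315e-01  4.06107415e-01 -3.71796812e-01 -5.80134901e-04
 -8.00077304e-01  1.27080453e+00]
```

View pics/c4.png

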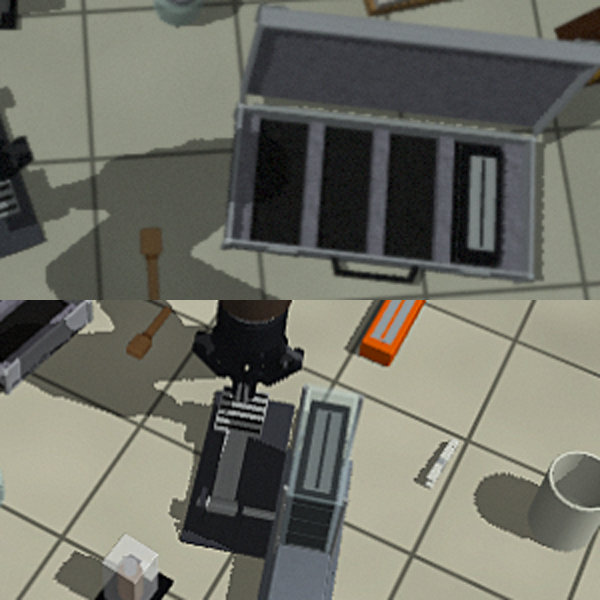

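The box lies flat in bay 3, at crop (480,205), and the shut fingers stand over the pad at (240,400). Now I press the pedal.

Request:
{"fn": "servo_tool", "kwargs": {"rotation": [[0, 0, 0], [0, 0, 0], [0, 0, 0], [0, 0, 0], [0, 0, 0], [0, 0, 0], [0, 0, 0], [0, 0, 0]], "slide": [[0, 0, -0.1], [0, 0, -0.15], [0, 0, -0.19], [0, 0, -0.23], [0, 0, -0.27], [0, 0, -0.3], [0, 0, -0.32], [0, 0, -0.33]], "grip": [-1, -1, -1, -1, -1, -1, -1, -1]}}

```text
clock: 9.9
position: [523.7, 161.8, 26.0]
ee_rot: [0.989, 0.148, 0.001, 0.0]
contact_force: [-8.0, -0.7, 18.7]
gripper_width: -0.3
grasp_force: 10.0
```

Request:
{"fn": "servo_tool", "kwargs": {"rotation": [[0, 0, 0], [0, 0, 0]], "slide": [[0, 0, -0.01], [0, 0, -0.01]], "grip": [-1, -1]}}

```text
clock: 10.15
position: [523.9, 161.9, 24.2]
ee_rot: [0.989, 0.148, 0.001, -0.0]
contact_force: [-6.6, -1.6, 18.1]
gripper_width: 0.6
grasp_force: 9.2
```

Request:
{"fn": "servo_tool", "kwargs": {"rotation": [[0, 0, 0], [0, 0, 0], [0, 0, 0], [0, 0, 0]], "slide": [[0, 0, -0.015], [0, 0, -0.03], [0, 0, -0.03], [0, 0, -0.03]], "grip": [-1, -1, -1, -1]}}

```text
clock: 10.65
position: [524.3, 162.0, 22.4]
ee_rot: [0.989, 0.149, 0.002, 0.0]
contact_force: [-16.4, -3.0, 44.7]
gripper_width: -0.1
grasp_force: 23.3
```

Force jumped to 45 N at z 22.4, so the pedal is at its stop. I let it up, back off, lean 20° and look.

Request:
{"fn": "servo_tool", "kwargs": {"rotation": [[0, 0, 0], [0, 0, 0], [0, 0, 0], [0.008, -0.0266, 0], [0.0162, -0.0531, 0], [0.0162, -0.0531, 0], [0.0162, -0.0531, 0], [0.0162, -0.0531, 0]], "slide": [[0, 0, 0.12], [0, 0, 0.25], [0, 0, 0.45], [-0.12, -0.04, 0.6], [-0.25, -0.076, 0.6], [-0.32, 0.16, 0.6], [-0.393, 0.407, 0.6], [-0.393, 0.407, 0.6]], "grip": [-1, -1, -1, -1, -1, 0, 1, 1]}}

```text
clock: 11.65
position: [444.6, 246.2, 136.2]
ee_rot: [0.973, 0.148, 0.173, -0.027]
contact_force: [-0.4, -0.3, -0.0]
gripper_width: 53.9
grasp_force: 0.0
```

Run:
```python
from h import *
s=read_state(); print(s['clock'],s['position'],s['ee_rot'],s['gripper_width'],s['joints'],s['contact_force'])
a=snap('top','top4');b=snap('scene','scene4')
f=lambda i:cv2.resize(i,None,fx=2,fy=2,interpolation=cv2.INTER_CUBIC)
cv2.imwrite('pics/c5.png',np.hstack([f(a['image'][150:350,130:330,::-1]),f(b['image'][210:410,300:500,::-1])]))
```

```text
11.65 [444.62709646 246.23535975 136.22568645] [ 0.97334544  0.1476814   0.17337967 -0.02698794] 53.89069739845838 [ 0.88139881  0.14233425 -0.85492634  0.61621786 -0.33185637  0.42919378] [-0.38522388 -0.32155302 -0.01036806]
```

View pics/c5.png

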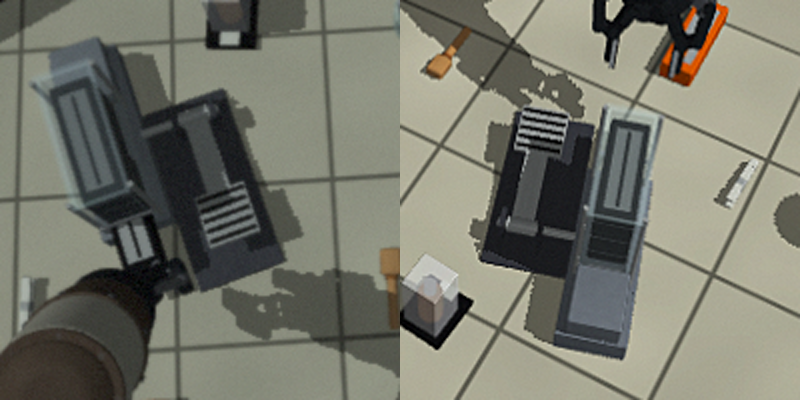

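The box sticks out under the gate at left crop (138,240), and the pedal is up again at right crop (540,130). I move in over the box and descend.

Request:
{"fn": "servo_tool", "kwargs": {"rotation": [[0, 0, 0], [0, 0, 0], [0, 0, 0], [0, 0, 0], [0, 0, 0], [0, 0, 0], [0, 0, 0]], "slide": [[0, 0, 0], [0.12, 0.038, 0], [0.248, 0.076, -0.05], [0.248, 0.076, -0.2], [0.248, 0.076, -0.35], [0.248, 0.076, -0.43], [0.248, 0.076, -0.43]], "grip": [1, 1, 1, 1, 1, 1, 1]}}

```text
clock: 12.62
position: [500.0, 262.8, 68.3]
ee_rot: [0.977, 0.144, 0.157, -0.021]
contact_force: [0.3, -0.3, 0.3]
gripper_width: 85.5
grasp_force: 0.0
```

Run:
```python
from h import *
s=read_state(); print(s['clock'],s['position'],s['ee_rot'],s['gripper_width'],s['joints'],s['contact_force'])
a=snap('top','top5');b=snap('scene','scene5')
f=lambda i:cv2.resize(i,None,fx=4,fy=4,interpolation=cv2.INTER_CUBIC)
cv2.imwrite('pics/c6.png',np.hstack([f(a['image'][210:310,150:250,::-1]),f(b['image'][220:320,360:460,::-1])]))
```

```text
12.625 [500.02066358 262.76682115  68.27720699] [ 0.97682384  0.14437684  0.15666704 -0.02063857] 85.48425838230531 [ 0.71459468  0.3365532  -0.85423265  0.97346409 -0.16037887  0.20155442] [ 0.34613177 -0.25121783  0.34666718]
```

View pics/c6.png

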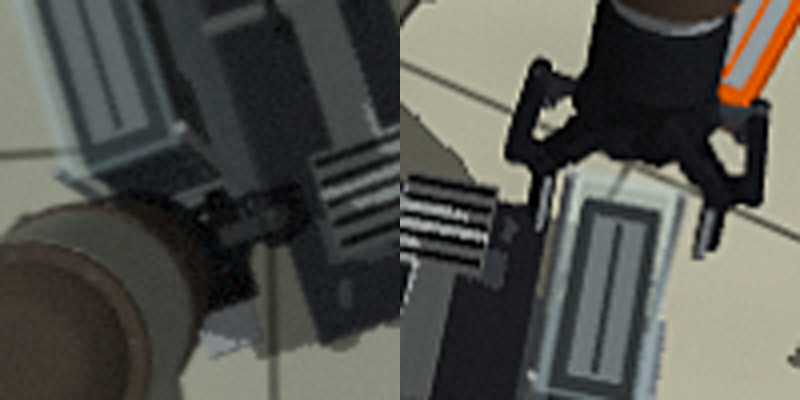

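Joint 5 sits at its limit of -0.16, so the 20° lean doesn't work here. I'll fit a quick kinematic model from the logged poses and choose a lean and grip with margin.

```bash
cat > kin.py <<'E'
import numpy as np
from scipy.optimize import least_squares
from scipy.spatial.transform import Rotation as R
D=[([1.5946,.38551,.00677,-.0004,-1.194,-.2586],[145.25,607.36,230.31],[.99311,-.11718,0,.001]),
([.35066,.35936,-.31228,-.0003,-.90438,1.1167],[550.04,31.12,129.2],[.99865,-.0518,-.00245,.0009]),
([-.39982,.491,-.19666,-.0001,-.88325,1.78989],[483.35,-377.7,93.32],[.996,-.0905,0,0]),
([.59663,.40611,-.3718,-.0006,-.80008,1.2708],[521.07,160.88,85.78],[.98904,.14757,-.00333,.00137]),
([.8814,.14233,-.85493,.61622,-.33186,.42919],[444.63,246.24,136.23],[.97335,.14768,.17338,-.02699]),
([.71459,.33655,-.85423,.97346,-.16038,.20155],[500.02,262.77,68.28],[.97682,.14438,.15667,-.02064])]
def fk(p,q):
    h,a,L1,L2,e,Lt,d,s4,s6,c6=p
    Rz=R.from_euler('z',q[0]); ph=q[1]-q[2]
    pos=np.array([a+L1*np.sin(q[1]),d,h+L1*np.cos(q[1])])
    Rf=R.from_euler('y',ph)               # forearm along x
    Rw=Rf*R.from_euler('x',s4*q[3])*R.from_euler('y',-q[4])
    pos=pos+Rf.apply([L2,0,e])+Rw.apply([Lt,0,0])
    Rt=Rw*R.from_euler('y',np.pi/2)*R.from_euler('z',s6*q[5]+c6)
    return Rz.apply(pos),Rz*Rt
def res(p,s4,s6):
    r=[]
    for q,x,o in D:
        P,O=fk(np.r_[p[:7],s4,s6,p[7]],q); r+=list(P-x)+list(300*(O.inv()*R.from_quat(o)).as_rotvec())
    return r
best=None
for s4 in(1,-1):
  for s6 in(1,-1):
    for c in(0,1.57,3.14,-1.57):
      f=least_squares(res,[400,0,450,450,0,250,-150,c],args=(s4,s6))
      if best is None or f.cost<best[0]: best=(f.cost,np.r_[f.x[:7],s4,s6,f.x[7]])
P=best[1]
lo=np.array([-3.14,-1.21,-1.07,-3.16,-2.99,-3.1]);hi=np.array([3.14,2.06,1.41,2.05,-.16,3.1])
def ik(x,Rt,q0):
    def f(q):
        p,o=fk(P,q); return np.r_[p-x,300*(o.inv()*Rt).as_rotvec()]
    s=least_squares(f,np.clip(q0,lo-.5,hi+.5)); return s.x,np.abs(s.fun).max()
def tool(yaw,lean):
    Xd=np.array([np.cos(yaw),np.sin(yaw),0]);Yd=np.array([-Xd[1],Xd[0],0])
    z=np.array([0,0,-np.cos(lean)])+Xd*np.sin(lean); y=-Yd
    return R.from_matrix(np.c_[np.cross(y,z),y,z])
E
python3 - <<'E'
from kin import *
print(best[0],P.round(3)); r=np.radians
for lean in(5,8,12,15):
  q=np.array(D[3][0])
  for lx,z in((-112,48),(-112,52),(-150,48),(-200,48),(-200,110)):
    x=np.array([588+lx*.9563,287+lx*.2924,z]); q,e=ik(x,tool(r(17),r(lean)),q); print(lean,lx,z,q.round(2),round(e,2))
E
```

```text
3975.3830671744513 [  75.877  160.587  480.764  239.501   42.625  271.198 -144.651   -1.
   -1.       4.712]
5 -112 48 [ 0.78  0.42 -0.7   0.11 -0.38  0.99] 0.0
5 -112 52 [ 0.78  0.41 -0.69  0.1  -0.4   1.  ] 0.0
5 -150 48 [ 0.81  0.37 -0.82  0.14 -0.31  0.92] 0.0
5 -200 48 [ 0.87  0.3  -0.99  0.22 -0.22  0.78] 0.0
5 -200 110 [ 0.87  0.16 -0.79  0.09 -0.55  0.92] 0.0
8 -112 48 [ 0.79  0.4  -0.75  0.22 -0.3   0.87] 0.0
8 -112 52 [ 0.79  0.4  -0.74  0.21 -0.32  0.88] 0.0
8 -150 48 [ 0.83  0.35 -0.87  0.31 -0.24  0.74] 0.0
8 -200 48 [ 0.89  0.28 -1.04  0.52 -0.16  0.47] 0.0
8 -200 110 [ 0.89  0.13 -0.84  0.17 -0.49  0.83] 0.0
12 -112 48 [ 0.81  0.38 -0.82  0.51 -0.21  0.57] 0.0
12 -112 52 [ 0.81  0.38 -0.81  0.47 -0.23  0.61] 0.0
12 -150 48 [ 0.85  0.33 -0.94  0.77 -0.16  0.26] 0.0
12 -200 48 [ 0.92  0.27 -1.11  1.35 -0.12 -0.39] 0.0
12 -200 110 [ 0.92  0.11 -0.9   0.31 -0.42  0.68] 0.0
15 -112 48 [ 0.82  0.37 -0.87  0.94 -0.16  0.13] 0.0
15 -112 52 [ 0.82  0.36 -0.86  0.85 -0.17  0.22] 0.0
15 -150 48 [ 0.87  0.32 -1.    1.39 -0.14 -0.37] 0.0
15 -200 48 [ 0.94  0.26 -1.16  1.94 -0.17 -1.01] 0.0
15 -200 110 [ 0.94  0.09 -0.94  0.45 -0.37  0.52] 0.0
```

```bash
python3 - <<'E'
s=open('kin.py').read()
s=s.replace("h,a,L1,L2,e,Lt,d,s4,s6,c6=p","h,a,L1,L2,e,Lt,d,d2,e2,e3,d3,s4,s6,c6=p")
s=s.replace("Rf.apply([L2,0,e])+Rw.apply([Lt,0,0])","Rf.apply([L2,0,e])+(Rf*R.from_euler('x',s4*q[3])).apply([0,d2,e2])+Rw.apply([Lt,d3,e3])")
s=s.replace("p[:7],s4,s6,p[7]]","p[:11],s4,s6,p[11]]").replace("f.x[:7],s4,s6,f.x[7]]","f.x[:11],s4,s6,f.x[11]]")
s=s.replace("return r\nbest","return r+list(np.array(p[:11])*.003)\nbest").replace("[400,0,450,450,0,250,-150,c]","[400,0,450,450,0,250,-75,-75,0,0,0,c]")
open('kin.py','w').write(s)
E
python3 - <<'E'
from kin import *
print(best[0],P.round(2))
for q,x,o in D:
    p,O=fk(P,q); print((p-x).round(1),np.degrees((O.inv()*R.from_quat(o)).as_rotvec()).round(2))
E
```

```text
2.8161430271084136 [ 1.6025e+02  1.0000e-02  5.6446e+02  4.2176e+02  4.0000e-01  2.9702e+02
  8.0000e-02 -7.9940e+01 -3.3000e-01  1.6000e-01 -7.9940e+01 -1.0000e+00
 -1.0000e+00  4.7100e+00]
[ 0. -0.  0.] [-0.    0.01 -0.01]
[ 0.  0. -0.] [ 0. -0. -0.]
[-0.  0.  0.] [-0.01  0.01  0.02]
[ 0.  0. -0.] [-0.  0. -0.]
[-0.  0. -0.] [ 0.  0. -0.]
[ 0. -0.  0.] [ 0.  0. -0.]
```

Run:
```python
from kin import *
r=np.radians
for lean in(5,8,10,12,15,20):
  q=np.array(D[3][0])
  for lx,z in((-112,130),(-112,48),(-150,48),(-200,48),(-200,110)):
    x=np.array([588+lx*.9563,287+lx*.2924,z]); q,e=ik(x,tool(r(17),r(lean)),q); print(lean,lx,z,q.round(2),round(e,2), '' if ((q>lo)&(q<hi)).all() else 'BAD')
```

```text
5 -112 130 [ 0.81  0.31 -0.42  0.06 -0.77  1.02] 0.0 
5 -112 48 [ 0.81  0.42 -0.51  0.08 -0.56  0.99] 0.0 
5 -150 48 [ 0.85  0.37 -0.6   0.09 -0.52  0.94] 0.0 
5 -200 48 [ 0.91  0.31 -0.73  0.11 -0.47  0.86] 0.0 
5 -200 110 [ 0.91  0.2  -0.65  0.08 -0.65  0.89] 0.0 
8 -112 130 [ 0.82  0.29 -0.47  0.11 -0.69  0.96] 0.0 
8 -112 48 [ 0.82  0.41 -0.57  0.15 -0.47  0.91] 0.0 
8 -150 48 [ 0.86  0.36 -0.67  0.18 -0.43  0.84] 0.0 
8 -200 48 [ 0.93  0.29 -0.8   0.23 -0.37  0.73] 0.0 
8 -200 110 [ 0.93  0.18 -0.71  0.15 -0.58  0.81] 0.0 
10 -112 130 [ 0.83  0.27 -0.51  0.15 -0.64  0.92] 0.0 
10 -112 48 [ 0.83  0.39 -0.63  0.22 -0.41  0.84] 0.0 
10 -150 48 [ 0.87  0.35 -0.73  0.27 -0.36  0.75] 0.0 
10 -200 48 [ 0.93  0.28 -0.87  0.36 -0.3   0.6 ] 0.0 
10 -200 110 [ 0.94  0.17 -0.75  0.21 -0.52  0.75] 0.0 
12 -112 130 [ 0.84  0.26 -0.55  0.2  -0.59  0.87] 0.0 
12 -112 48 [ 0.83  0.38 -0.69  0.32 -0.34  0.74] 0.0 
12 -150 48 [ 0.86  0.33 -0.8   0.41 -0.28  0.62] 0.0 
12 -200 48 [ 0.89  0.26 -0.97  0.61 -0.2   0.38] 0.0 
12 -200 110 [ 0.95  0.15 -0.8   0.29 -0.47  0.67] 0.0 
15 -112 130 [ 0.85  0.24 -0.62  0.29 -0.5   0.78] 0.0 
15 -112 48 [ 0.79  0.36 -0.82  0.68 -0.2   0.43] 0.0 
15 -150 48 [ 0.65  0.3  -0.99  1.25 -0.09 -0.03] 0.0 BAD
15 -200 48 [ 0.36  0.24 -1.08  2.08 -0.02 -0.57] 0.0 BAD
15 -200 110 [ 0.95  0.13 -0.88  0.44 -0.38  0.51] 0.0 
20 -112 130 [ 0.84  0.21 -0.77  0.56 -0.34  0.52] 0.0 
20 -112 48 [ 0.2   0.35 -0.81  2.72  0.07 -1.06] 1.72 BAD
20 -150 48 [ 0.19  0.31 -0.87  2.79  0.05 -1.12] 4.91 BAD
20 -200 48 [ 0.18  0.25 -0.95  2.88  0.04 -1.19] 8.8 BAD
20 -200 110 [ 0.81  0.1  -1.06  1.05 -0.2   0.05] 0.0
```

The model fits exactly. A 9° lean with the grip at local -110 keeps joint 5 well inside its range and the body about 14 mm from the pane. I back off and correct the lean.

Request:
{"fn": "servo_tool", "kwargs": {"rotation": [[0, 0, 0], [0, 0, 0], [0, 0, 0], [-0.0045, 0.0146, 0], [-0.0089, 0.0292, 0], [-0.0089, 0.0292, 0], [-0.0089, 0.0292, 0], [-0.0089, 0.0292, 0]], "slide": [[-0.05, -0.015, 0.2], [-0.12, -0.036, 0.3], [-0.18, -0.055, 0.4], [-0.18, -0.055, 0.4], [-0.18, -0.055, 0.4], [-0.18, -0.055, 0.4], [-0.18, -0.055, 0.4], [-0.18, -0.055, 0.4]], "grip": [1, 1, 1, 1, 1, 1, 1, 1]}}

```text
clock: 13.72
position: [462.1, 250.8, 147.8]
ee_rot: [0.987, 0.147, 0.062, -0.006]
contact_force: [0.5, -0.0, -0.7]
gripper_width: 85.5
grasp_force: 0.0
```

```bash
cat > w.py <<'E'
from h import *; from kin import *
XD=np.array([.9563,.2924]);C=np.array([588.,287.]);YD=np.array([-.2924,.9563])
XC=np.array([.9835,-.1812]);YC=np.array([.1812,.9835]);CC=np.array([503.,-268.7])
def st():
    s=read_state(); Rt=R.from_quat(s['ee_rot']); z=Rt.as_matrix()[:,2];y=Rt.as_matrix()[:,1]; p=s['position']
    print('t',s['clock'],'pos',p.round(1),'D',[round((p[:2]-C)@XD,1),round((p[:2]-C)@YD,1)],'K',[round((p[:2]-CC)@XC,1),round((p[:2]-CC)@YC,1)],'yaw',round(np.degrees(np.arctan2(*-y[[1,0]]))+90,2),'lean',np.degrees(np.arctan2([z[:2]@XD,z[:2]@YD,z[:2]@XC],-z[2])).round(2),'w',round(s['gripper_width'],1),'gf',round(s['grasp_force'],1),'F',s['contact_force'].round(1),'q',s['joints'].round(2)); return s
E
python3 -c "
from w import *; st()"
```

```text
t 13.725 pos [462.1 250.8 147.8] D [np.float64(-131.0), np.float64(2.2)] K [np.float64(-134.4), np.float64(503.5)] yaw 196.93 lean [ 7.13 -0.4   6.52] w 85.5 gf 0.0 F [ 0.5 -0.  -0.7] q [ 0.85  0.24 -0.48  0.1  -0.75  0.95]
```

Request:
{"fn": "servo_tool", "kwargs": {"rotation": [[0.0015, -0.005, 0], [0.0015, -0.005, 0], [0.0015, -0.005, 0], [0.0015, -0.005, 0], [0.0015, -0.005, 0], [0.0015, -0.005, 0], [0.0015, -0.005, 0]], "slide": [[0.104, 0.02, 0], [0.104, 0.02, -0.15], [0.104, 0.02, -0.3], [0.104, 0.02, -0.4], [0.104, 0.02, -0.48], [0.104, 0.02, -0.51], [0.104, 0.02, -0.51]], "grip": [1, 1, 1, 1, 1, 1, 1]}}

```text
clock: 14.6
position: [484.2, 255.5, 45.9]
ee_rot: [0.986, 0.147, 0.078, -0.008]
contact_force: [-0.4, -0.0, 0.3]
gripper_width: 85.5
grasp_force: 0.0
```

```bash
python3 -c "
from w import *; st()"
```

```text
t 14.6 pos [484.2 255.5  45.9] D [np.float64(-108.5), np.float64(0.3)] K [np.float64(-113.5), np.float64(512.2)] yaw 196.91 lean [ 9.03 -0.4   8.21] w 85.5 gf 0.0 F [-0.4 -0.   0.3] q [ 0.82  0.41 -0.6   0.2  -0.44  0.87]
```

Request:
{"fn": "servo_tool", "kwargs": {"rotation": [[0, 0, 0], [0, 0, 0], [0, 0, 0], [0, 0, 0], [0, 0, 0], [0, 0, 0]], "slide": [[0, 0, 0], [0, 0, 0], [0, 0, 0], [0, 0, 0], [0, 0, 0], [0, 0, 0]], "grip": [0.2, 0, -1, -1, -1, -1]}}

```text
clock: 15.35
position: [484.2, 255.9, 47.2]
ee_rot: [0.986, 0.147, 0.079, -0.009]
contact_force: [-0.7, -0.5, 5.2]
gripper_width: 42.6
grasp_force: 62.0
```

Request:
{"fn": "servo_tool", "kwargs": {"rotation": [[0, 0, 0], [0, 0, 0], [0, 0, 0], [0, 0, 0], [0, 0, 0], [0, 0, 0], [0, 0, 0], [0, 0, 0]], "slide": [[-0.038, -0.0117, 0], [-0.096, -0.0293, 0], [-0.172, -0.0526, 0], [-0.249, -0.0761, 0], [-0.325, -0.0995, 0], [-0.402, -0.123, 0], [-0.454, -0.139, 0], [-0.454, -0.139, 0]], "grip": [-1, -1, -1, -1, -1, -1, -1, -1]}}

```text
clock: 16.35
position: [392.3, 227.6, 46.5]
ee_rot: [0.986, 0.148, 0.078, -0.008]
contact_force: [-6.1, 0.3, 7.9]
gripper_width: 42.7
grasp_force: 62.6
```

Run:
```python
from w import *; st()
a=snap('top','top6');b=snap('scene','scene6')
f=lambda i:cv2.resize(i,None,fx=2,fy=2,interpolation=cv2.INTER_CUBIC)
cv2.imwrite('pics/c7.png',np.hstack([f(a['image'][150:350,130:330,::-1]),f(b['image'][180:380,320:520,::-1])]))
```

```text
t 16.35 pos [392.3 227.6  46.5] D [np.float64(-204.5), np.float64(0.4)] K [np.float64(-198.8), np.float64(468.0)] yaw 196.99 lean [ 9.04 -0.37  8.2 ] w 42.7 gf 62.6 F [-6.1  0.3  7.9] q [ 0.94  0.28 -0.86  0.32 -0.32  0.64]
```

View pics/c7.png

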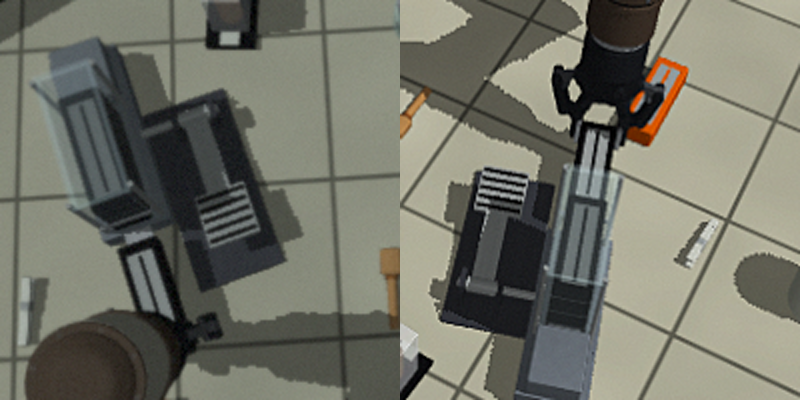

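The box is fully out: left crop (150,275) shows it behind the tongue with the stack dropped. I lift it and carry it to bay 2.

Request:
{"fn": "servo_tool", "kwargs": {"rotation": [[0, 0, 0], [0, 0, 0], [0, 0, 0], [0, 0, 0], [0, 0, 0], [0, 0, 0]], "slide": [[0, 0, 0.1], [0, 0, 0.25], [0, 0, 0.35], [0.02, -0.2, 0.35], [0.035, -0.4, 0.35], [0.05, -0.62, 0.35]], "grip": [-1, -1, -1, -1, -1, -1]}}

```text
clock: 17.2
position: [401.8, 101.9, 115.3]
ee_rot: [0.986, 0.147, 0.077, -0.008]
contact_force: [0.4, -0.6, -1.4]
gripper_width: 42.8
grasp_force: 61.6
```

Request:
{"fn": "servo_tool", "kwargs": {"rotation": [[0, 0, -0.008], [0, 0, -0.016], [0, 0, -0.024], [0, 0, -0.032], [0, 0, -0.038]], "slide": [[0.024, -0.2, 0], [0.048, -0.4, 0], [0.072, -0.6, 0], [0.096, -0.8, 0], [0.12, -1, 0]], "grip": [-1, -1, -1, -1, -1]}}

```text
clock: 17.82
position: [425.6, -97.7, 115.2]
ee_rot: [0.997, 0.027, 0.077, 0.001]
contact_force: [1.6, -0.1, -1.1]
gripper_width: 42.6
grasp_force: 61.6
```

Request:
{"fn": "servo_tool", "kwargs": {"rotation": [[0, 0, -0.008], [0, 0, -0.016], [0, 0, -0.024], [0, 0, -0.032], [0, 0, -0.038], [0, 0, -0.038], [0, 0, -0.038]], "slide": [[0.024, -0.2, 0], [0.048, -0.4, 0], [0.072, -0.6, 0], [0.096, -0.8, 0], [0.117, -1, 0], [0.117, -1, 0], [0.117, -1, 0]], "grip": [-1, -1, -1, -1, -1, -1, -1]}}

```text
clock: 18.7
position: [449.0, -295.7, 114.9]
ee_rot: [0.993, -0.091, 0.076, 0.01]
contact_force: [0.2, -0.2, -1.5]
gripper_width: 42.8
grasp_force: 61.8
```

Run:
```python
from w import *; st()
b=snap('scene','scene7')
f=lambda i:cv2.resize(i,None,fx=3,fy=3,interpolation=cv2.INTER_CUBIC)
cv2.imwrite('pics/c8.png',f(b['image'][110:280,130:330,::-1]))
```

```text
t 18.7 pos [ 449.  -295.7  114.9] D [np.float64(-303.3), np.float64(-516.6)] K [np.float64(-48.2), np.float64(-36.3)] yaw 169.5 lean [ 7.71 -4.37  8.83] w 42.8 gf 61.8 F [ 0.2 -0.2 -1.5] q [-0.29  0.3  -0.46 -0.02 -0.66  1.69]
```

View pics/c8.png

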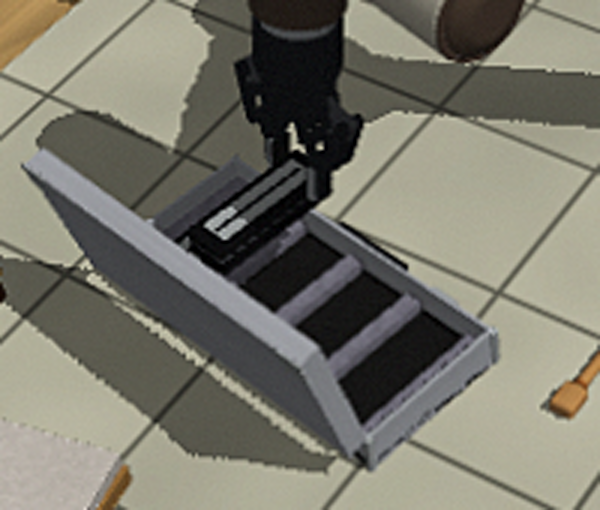

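The box is held flat over bay 2, at crop (255,215). I lower it and release.

Request:
{"fn": "servo_tool", "kwargs": {"rotation": [[0, 0, 0], [0, 0, 0], [0, 0, 0], [0, 0, 0], [0, 0, 0], [0, 0, 0], [0, 0, 0]], "slide": [[0, 0, -0.12], [0, 0, -0.24], [0, 0, -0.34], [0, 0, -0.41], [0, 0, -0.44], [0, 0, -0.44], [0, 0, -0.44]], "grip": [-1, -1, -1, -1, -1, -1, -1]}}

```text
clock: 19.62
position: [451.0, -296.3, 28.9]
ee_rot: [0.993, -0.09, 0.079, 0.01]
contact_force: [-0.1, 0.2, -1.3]
gripper_width: 42.8
grasp_force: 61.8
```

Request:
{"fn": "servo_tool", "kwargs": {"rotation": [[0, 0, 0], [0, 0, 0], [0, 0, 0], [0, 0, 0], [0, 0, 0], [0, 0, 0], [0, 0, 0], [0, 0, 0]], "slide": [[0, 0, 0], [0, 0, 0], [0, 0, 0], [0, 0, 0.1], [0, 0, 0.3], [0, 0, 0.6], [0, 0.3, 0.7], [0, 0.6, 0.7]], "grip": [0.4, 0.4, 0.4, 0.4, 0.4, 0.4, -1, -1]}}

```text
clock: 20.62
position: [451.8, -175.6, 170.7]
ee_rot: [0.992, -0.092, 0.081, 0.01]
contact_force: [-0.2, 0.9, -0.3]
gripper_width: 24.1
grasp_force: 0.0
```

Run:
```python
from w import *; st()
b=snap('scene','scene8'); c=cloud(b)
k=(c[...,:2]-CC); X=k@XC; Y=k@YC
for n,y in((0,111),(1,37),(2,-37),(3,-111)):
    m=(abs(Y-y)<16)&(abs(X)<70)&(c[...,2]>5)&(c[...,2]<60)
    xs=X[m];zs=c[...,2][m]; A=np.polyfit(xs,zs,1) if m.sum()>20 else None
    print(n,m.sum(),np.median(zs).round(1),A)
```

```text
t 20.625 pos [ 451.8 -175.6  170.7] D [np.float64(-265.5), np.float64(-402.6)] K [np.float64(-67.2), np.float64(82.3)] yaw 169.4 lean [ 8.19 -4.66  9.39] w 24.1 gf 0.0 F [-0.2  0.9 -0.3] q [-0.01  0.13 -0.55  0.05 -0.74  1.37]
0 419 9.5 [-0.0129998   9.70222351]
1 304 9.6 [-0.03113185  9.4765196 ]
2 309 39.7 [1.41839843e-02 3.96629248e+01]
3 296 40.3 [1.39572556e-02 4.01992206e+01]
```

Bay 2's box lies flat. Now the second dispense, keeping the lean.

Request:
{"fn": "servo_tool", "kwargs": {"rotation": [[0, 0, 0.019], [0, 0, 0.038], [0, 0, 0.057], [0, 0, 0.076]], "slide": [[0.05, 0.21, 0], [0.09, 0.42, 0], [0.14, 0.63, 0], [0.18, 0.84, 0]], "grip": [-1, -1, -1, -1]}}

```text
clock: 21.18
position: [486.6, -6.8, 168.4]
ee_rot: [0.986, 0.149, 0.079, -0.009]
contact_force: [-0.4, -0.1, 0.2]
gripper_width: 0.2
grasp_force: 0.0
```

Request:
{"fn": "servo_tool", "kwargs": {"rotation": [[0, 0, 0], [0, 0, 0], [0, 0, 0], [0, 0, 0], [0, 0, 0], [0, 0, 0], [0, 0, 0]], "slide": [[0.05, 0.21, 0], [0.09, 0.42, 0], [0.14, 0.63, 0], [0.18, 0.84, -0.15], [0.18, 0.84, -0.35], [0.18, 0.84, -0.42], [0.18, 0.84, -0.42]], "grip": [-1, -1, -1, -1, -1, -1, -1]}}

```text
clock: 22.05
position: [522.2, 159.2, 83.7]
ee_rot: [0.986, 0.147, 0.078, -0.008]
contact_force: [0.7, -0.2, 0.4]
gripper_width: -0.4
grasp_force: 0.0
```

```bash
python3 -c "
from w import *; st()"
```

```text
t 22.05 pos [522.2 159.2  83.7] D [np.float64(-100.3), np.float64(-103.0)] K [np.float64(-58.6), np.float64(424.3)] yaw 196.89 lean [ 8.94 -0.43  8.14] w -0.4 gf 0.0 F [ 0.7 -0.2  0.4] q [ 0.62  0.35 -0.53  0.11 -0.55  1.15]
```

Request:
{"fn": "servo_tool", "kwargs": {"rotation": [[0, 0, 0], [0, 0, 0], [0, 0, 0], [0, 0, 0], [0, 0, 0], [0, 0, 0], [0, 0, 0], [0, 0, 0]], "slide": [[0, 0.01, -0.09], [0, 0.01, -0.14], [0, 0.01, -0.18], [0, 0.01, -0.22], [0, 0.01, -0.26], [0, 0.01, -0.29], [0, 0.01, -0.32], [0, 0.01, -0.33]], "grip": [-1, -1, -1, -1, -1, -1, -1, -1]}}

```text
clock: 23.05
position: [523.5, 161.9, 22.3]
ee_rot: [0.986, 0.147, 0.08, -0.009]
contact_force: [-14.7, -2.8, 35.5]
gripper_width: 0.1
grasp_force: 18.4
```

Request:
{"fn": "servo_tool", "kwargs": {"rotation": [[0, 0, 0], [0, 0, 0], [0, 0, 0]], "slide": [[0, 0, -0.015], [0, 0, -0.02], [0, 0, -0.02]], "grip": [-1, -1, -1]}}

```text
clock: 23.42
position: [523.7, 161.9, 21.4]
ee_rot: [0.986, 0.147, 0.082, -0.009]
contact_force: [-18.9, -4.1, 47.4]
gripper_width: -0.4
grasp_force: 25.0
```

At the stop again, at 47 N. I let it up and go round to the gate.

Request:
{"fn": "servo_tool", "kwargs": {"rotation": [[0, 0, 0], [0, 0, 0], [0, 0, 0], [0, 0, 0], [0, 0, 0], [0, 0, 0], [0, 0, 0], [0, 0, 0]], "slide": [[0, 0, 0.12], [0, 0, 0.25], [-0.05, -0.015, 0.5], [-0.25, -0.076, 0.6], [-0.32, 0.16, 0.6], [-0.39, 0.41, 0.6], [-0.39, 0.41, 0.6], [-0.39, 0.41, 0.6]], "grip": [-1, -1, -1, -1, 0, 1, 1, 1]}}

```text
clock: 24.42
position: [444.5, 243.6, 134.6]
ee_rot: [0.986, 0.147, 0.079, -0.009]
contact_force: [0.3, 0.3, 0.2]
gripper_width: 72.4
grasp_force: 0.0
```

Run:
```python
from w import *; st()
a=snap('top','top9'); c=cloud(a); k=c[...,:2]-C; X=k@XD; Y=k@YD
m=(abs(Y)<25)&(X>-140)&(X<-75)&(c[...,2]>56)&(c[...,2]<72)
print('out',m.sum(),X[m].min() if m.any() else 0, np.percentile(Y[m],[3,50,97]) if m.any() else 0)
m=(abs(Y+100)<20)&(abs(X+98)<20)&(c[...,2]>10)&(c[...,2]<80); print('pad z',np.median(c[...,2][m]))
```

```text
t 24.425 pos [444.5 243.6 134.6] D [np.float64(-150.0), np.float64(0.5)] K [np.float64(-150.4), np.float64(493.3)] yaw 196.9 lean [ 9.06 -0.35  8.22] w 72.4 gf 0.0 F [0.3 0.3 0.2] q [ 0.88  0.22 -0.58  0.15 -0.65  0.88]
out 278 -114.9611722203178 [-20.45164238  -4.68487854  18.87439511]
pad z 58.794198715513254
```

Request:
{"fn": "servo_tool", "kwargs": {"rotation": [[0, 0, 0], [0, 0, 0], [0, 0, 0], [0, 0, 0], [0, 0, 0], [0, 0, 0], [0, 0, 0], [0, 0, 0]], "slide": [[0.1, 0.03, 0], [0.196, 0.058, -0.05], [0.196, 0.058, -0.2], [0.196, 0.058, -0.33], [0.196, 0.058, -0.41], [0.196, 0.058, -0.443], [0.196, 0.058, -0.443], [0.196, 0.058, -0.443]], "grip": [1, 1, 1, 1, 1, 1, 1, 1]}}

```text
clock: 25.48
position: [484.3, 255.6, 46.4]
ee_rot: [0.986, 0.147, 0.079, -0.009]
contact_force: [0.2, -0.3, 0.1]
gripper_width: 85.6
grasp_force: 0.0
```

Request:
{"fn": "servo_tool", "kwargs": {"rotation": [[0, 0, 0], [0, 0, 0], [0, 0, 0], [0, 0, 0], [0, 0, 0], [0, 0, 0]], "slide": [[0, 0, 0], [0, 0, 0], [0, 0, 0], [0, 0, 0], [0, 0, 0], [0, 0, 0]], "grip": [0.2, 0, -1, -1, -1, -1]}}

```text
clock: 26.22
position: [483.8, 255.6, 46.3]
ee_rot: [0.986, 0.147, 0.079, -0.009]
contact_force: [-2.5, -0.6, 5.3]
gripper_width: 42.7
grasp_force: 62.3
```

```bash
python3 -c "
from w import *; st()"
```

```text
t 26.225 pos [483.8 255.6  46.3] D [np.float64(-108.8), np.float64(0.4)] K [np.float64(-113.9), np.float64(512.2)] yaw 196.91 lean [ 9.08 -0.37  8.24] w 42.7 gf 62.3 F [-2.5 -0.6  5.3] q [ 0.82  0.41 -0.6   0.2  -0.44  0.86]
```

Request:
{"fn": "servo_tool", "kwargs": {"rotation": [[0, 0, 0], [0, 0, 0], [0, 0, 0], [0, 0, 0], [0, 0, 0], [0, 0, 0], [0, 0, 0], [0, 0, 0]], "slide": [[-0.038, -0.0117, 0], [-0.096, -0.0293, 0], [-0.172, -0.0526, 0], [-0.249, -0.0761, 0], [-0.325, -0.0995, 0], [-0.402, -0.123, 0], [-0.454, -0.139, 0], [-0.454, -0.139, 0]], "grip": [-1, -1, -1, -1, -1, -1, -1, -1]}}

```text
clock: 27.22
position: [391.8, 227.0, 45.7]
ee_rot: [0.986, 0.147, 0.078, -0.008]
contact_force: [-5.5, -0.4, 6.4]
gripper_width: 42.8
grasp_force: 62.5
```

Request:
{"fn": "servo_tool", "kwargs": {"rotation": [[0, 0, 0], [0, 0, 0], [0, 0, 0], [0, 0, 0], [0, 0, 0]], "slide": [[0, 0, 0.1], [0, 0, 0.25], [0, 0, 0.35], [0.03, -0.2, 0.35], [0.06, -0.4, 0.35]], "grip": [-1, -1, -1, -1, -1]}}

```text
clock: 27.85
position: [403.9, 146.1, 114.9]
ee_rot: [0.986, 0.147, 0.077, -0.008]
contact_force: [1.0, -1.1, -1.9]
gripper_width: 42.7
grasp_force: 61.6
```

Request:
{"fn": "servo_tool", "kwargs": {"rotation": [[0, 0, -0.008], [0, 0, -0.016], [0, 0, -0.024], [0, 0, -0.032], [0, 0, -0.038]], "slide": [[0.03, -0.19, 0], [0.06, -0.38, 0], [0.09, -0.57, 0], [0.12, -0.76, 0], [0.146, -0.93, 0]], "grip": [-1, -1, -1, -1, -1]}}

```text
clock: 28.48
position: [432.7, -40.1, 114.6]
ee_rot: [0.997, 0.027, 0.077, 0.001]
contact_force: [1.2, 0.3, -0.7]
gripper_width: 42.5
grasp_force: 61.6
```

Request:
{"fn": "servo_tool", "kwargs": {"rotation": [[0, 0, -0.008], [0, 0, -0.016], [0, 0, -0.024], [0, 0, -0.032], [0, 0, -0.038], [0, 0, -0.038], [0, 0, -0.038]], "slide": [[0.03, -0.19, 0], [0.06, -0.38, 0], [0.09, -0.57, 0], [0.12, -0.76, 0], [0.146, -0.927, 0], [0.146, -0.927, 0], [0.146, -0.927, 0]], "grip": [-1, -1, -1, -1, -1, -1, -1]}}

```text
clock: 29.35
position: [462.0, -223.5, 114.5]
ee_rot: [0.993, -0.091, 0.077, 0.01]
contact_force: [0.5, -0.4, -1.0]
gripper_width: 42.7
grasp_force: 61.7
```

```bash
cat >> w.py <<'E'
def heldbox(b,y):  # box top seen in scene at case lateral y, above the case
    c=cloud(b); k=c[...,:2]-CC; X=k@XC;Y=k@YC
    m=(abs(Y-y)<12)&(X>-35)&(X<75)&(c[...,2]>60)&(c[...,2]<150)
    if m.sum()<20: print('none'); return
    print('held',m.sum(),'slope',np.polyfit(X[m],c[...,2][m],1),'xmax',np.percentile(X[m],98))
E
python3 - <<'E'
from w import *; st()
b=snap('scene','scene10'); heldbox(b,37)
b=load('scene7'); heldbox(b,-37)
E
```

```text
t 29.35 pos [ 462.  -223.5  114.5] D [np.float64(-269.8), np.float64(-451.4)] K [np.float64(-48.5), np.float64(37.0)] yaw 169.5 lean [ 7.71 -4.41  8.85] w 42.7 gf 61.7 F [ 0.5 -0.4 -1. ] q [-0.13  0.26 -0.54  0.03 -0.62  1.49]
held 319 slope [-8.22945882e-02  1.29326174e+02] xmax 63.34826991090978
held 290 slope [-8.78710223e-02  1.29328656e+02] xmax 64.07163952717292
```

Same as the last carry (end at +63 mm, nearly flat). I lower it into bay 1.

Request:
{"fn": "servo_tool", "kwargs": {"rotation": [[0, 0, 0], [0, 0, 0], [0, 0, 0], [0, 0, 0], [0, 0, 0], [0, 0, 0], [0, 0, 0]], "slide": [[0, 0, -0.12], [0, 0, -0.24], [0, 0, -0.34], [0, 0, -0.41], [0, 0, -0.44], [0, 0, -0.44], [0, 0, -0.44]], "grip": [-1, -1, -1, -1, -1, -1, -1]}}

```text
clock: 30.28
position: [463.8, -223.6, 28.2]
ee_rot: [0.993, -0.09, 0.079, 0.01]
contact_force: [0.3, 0.4, -1.5]
gripper_width: 42.3
grasp_force: 61.7
```

Request:
{"fn": "servo_tool", "kwargs": {"rotation": [[0, 0, 0], [0, 0, 0], [0, 0, 0], [0, 0, 0], [0, 0, 0], [0, 0, 0], [0, 0, 0], [0, 0, 0]], "slide": [[0, 0, 0], [0, 0, 0], [0, 0, 0], [0, 0, 0.1], [0, 0, 0.3], [0, 0, 0.6], [0, 0.3, 0.7], [0, 0.6, 0.7]], "grip": [0.4, 0.4, 0.4, 0.4, 0.4, 0.4, -1, -1]}}

```text
clock: 31.28
position: [464.6, -103.0, 170.2]
ee_rot: [0.992, -0.092, 0.081, 0.01]
contact_force: [0.2, 0.2, -0.7]
gripper_width: 24.4
grasp_force: 0.0
```

```bash
cat >> w.py <<'E'
def bays(b):
    c=cloud(b); k=(c[...,:2]-CC); X=k@XC; Y=k@YC
    for n,y in((0,111),(1,37),(2,-37),(3,-111)):
        m=(abs(Y-y)<16)&(abs(X)<70)&(c[...,2]>5)&(c[...,2]<60); m2=(abs(Y-y)<30)&(abs(X)<73)&(c[...,2]>34)&(c[...,2]<50)
        print(n,m.sum(),np.median(c[...,2][m]).round(1),np.polyfit(X[m],c[...,2][m],1).round(3),[np.percentile(v[m2],[2,98]).round(0) for v in(X,Y)] if m2.sum()>9 else '')
E
python3 - <<'E'
from w import *; st(); bays(snap('scene','scene11'))
E
```

```text
t 31.275 pos [ 464.6 -103.   170.2] D [np.float64(-232.1), np.float64(-336.9)] K [np.float64(-67.8), np.float64(156.0)] yaw 169.39 lean [ 8.21 -4.61  9.38] w 24.4 gf 0.0 F [ 0.2  0.2 -0.7] q [ 0.16  0.11 -0.58  0.09 -0.73  1.16]
0 422 9.3 [-4.000e-03  9.598e+00] [array([-73., -70.]), array([ 82., 140.])]
1 346 39.8 [1.1000e-02 3.9947e+01] [array([-72.,  32.]), array([16., 61.])]
2 315 39.9 [1.900e-02 4.007e+01] [array([-72.,  31.]), array([-57., -12.])]
3 300 40.1 [1.0000e-02 4.0212e+01] [array([-68.,  31.]), array([-133.,  -86.])]
```

Request:
{"fn": "servo_tool", "kwargs": {"rotation": [[0, 0, 0.019], [0, 0, 0.038], [0, 0, 0.057], [0, 0, 0.076]], "slide": [[0.036, 0.165, 0], [0.073, 0.33, 0], [0.11, 0.5, 0], [0.146, 0.66, 0]], "grip": [-1, -1, -1, -1]}}

```text
clock: 31.82
position: [492.4, 29.3, 167.6]
ee_rot: [0.986, 0.149, 0.078, -0.009]
contact_force: [0.0, -0.1, -0.5]
gripper_width: 0.0
grasp_force: 0.0
```

Request:
{"fn": "servo_tool", "kwargs": {"rotation": [[0, 0, 0], [0, 0, 0], [0, 0, 0], [0, 0, 0], [0, 0, 0], [0, 0, 0], [0, 0, 0]], "slide": [[0.036, 0.165, 0], [0.073, 0.33, 0], [0.11, 0.5, 0], [0.146, 0.66, -0.15], [0.146, 0.66, -0.35], [0.146, 0.66, -0.42], [0.146, 0.66, -0.42]], "grip": [-1, -1, -1, -1, -1, -1, -1]}}

```text
clock: 32.7
position: [520.9, 159.7, 82.2]
ee_rot: [0.986, 0.147, 0.077, -0.008]
contact_force: [0.1, -0.2, 0.2]
gripper_width: -0.2
grasp_force: 0.0
```

```bash
python3 -c "
from w import *; st()"
```

```text
t 32.7 pos [520.9 159.7  82.2] D [np.float64(-101.4), np.float64(-102.2)] K [np.float64(-60.0), np.float64(424.5)] yaw 196.91 lean [ 8.85 -0.44  8.07] w -0.2 gf 0.0 F [ 0.1 -0.2  0.2] q [ 0.63  0.35 -0.54  0.11 -0.54  1.15]
```

Request:
{"fn": "servo_tool", "kwargs": {"rotation": [[0, 0, 0], [0, 0, 0], [0, 0, 0], [0, 0, 0], [0, 0, 0], [0, 0, 0], [0, 0, 0], [0, 0, 0]], "slide": [[0.01, 0.01, -0.09], [0.01, 0.01, -0.14], [0.01, 0.01, -0.18], [0.01, 0.01, -0.22], [0.01, 0.01, -0.26], [0.01, 0.01, -0.29], [0.01, 0.01, -0.32], [0.01, 0.01, -0.33]], "grip": [-1, -1, -1, -1, -1, -1, -1, -1]}}

```text
clock: 33.7
position: [524.5, 162.6, 22.0]
ee_rot: [0.986, 0.147, 0.08, -0.009]
contact_force: [-16.3, -2.4, 38.1]
gripper_width: 0.2
grasp_force: 20.3
```

Request:
{"fn": "servo_tool", "kwargs": {"rotation": [[0, 0, 0], [0, 0, 0], [0, 0, 0]], "slide": [[0, 0, -0.015], [0, 0, -0.015], [0, 0, -0.015]], "grip": [-1, -1, -1]}}

```text
clock: 34.08
position: [524.6, 162.6, 21.5]
ee_rot: [0.986, 0.147, 0.081, -0.009]
contact_force: [-20.3, -2.4, 46.3]
gripper_width: 0.3
grasp_force: 24.9
```

Request:
{"fn": "servo_tool", "kwargs": {"rotation": [[0, 0, 0], [0, 0, 0], [0, 0, 0], [0, 0, 0], [0, 0, 0], [0, 0, 0], [0, 0, 0], [0, 0, 0]], "slide": [[0, 0, 0.12], [0, 0, 0.25], [-0.05, -0.015, 0.5], [-0.25, -0.076, 0.6], [-0.32, 0.16, 0.6], [-0.39, 0.41, 0.6], [-0.39, 0.41, 0.6], [-0.39, 0.41, 0.6]], "grip": [-1, -1, -1, -1, 0, 1, 1, 1]}}

```text
clock: 35.08
position: [445.5, 244.1, 134.9]
ee_rot: [0.986, 0.147, 0.078, -0.009]
contact_force: [0.1, -0.1, -0.3]
gripper_width: 72.2
grasp_force: 0.0
```

Run:
```python
from w import *; st()
a=snap('top','top12'); c=cloud(a); k=c[...,:2]-C; X=k@XD; Y=k@YD
m=(abs(Y)<25)&(X>-140)&(X<-75)&(c[...,2]>56)&(c[...,2]<72)
print('out',m.sum(),X[m].min() if m.any() else 0)
m=(abs(Y+100)<20)&(abs(X+98)<20)&(c[...,2]>10)&(c[...,2]<80); print('pad z',np.median(c[...,2][m]))
```

```text
t 35.075 pos [445.5 244.1 134.9] D [np.float64(-148.8), np.float64(0.6)] K [np.float64(-149.5), np.float64(493.9)] yaw 196.92 lean [ 9.04 -0.36  8.2 ] w 72.2 gf 0.0 F [ 0.1 -0.1 -0.3] q [ 0.87  0.22 -0.58  0.15 -0.66  0.88]
out 263 -113.0022065422985
pad z 58.91793138434019
```

Request:
{"fn": "servo_tool", "kwargs": {"rotation": [[0, 0, 0], [0, 0, 0], [0, 0, 0], [0, 0, 0], [0, 0, 0], [0, 0, 0], [0, 0, 0], [0, 0, 0]], "slide": [[0.1, 0.03, 0], [0.19, 0.056, -0.05], [0.19, 0.056, -0.2], [0.19, 0.056, -0.33], [0.19, 0.056, -0.41], [0.19, 0.056, -0.443], [0.19, 0.056, -0.443], [0.19, 0.056, -0.443]], "grip": [1, 1, 1, 1, 1, 1, 1, 1]}}

```text
clock: 36.12
position: [484.3, 255.6, 46.8]
ee_rot: [0.986, 0.147, 0.079, -0.009]
contact_force: [0.1, 0.1, -0.7]
gripper_width: 85.6
grasp_force: 0.0
```

Request:
{"fn": "servo_tool", "kwargs": {"rotation": [[0, 0, 0], [0, 0, 0], [0, 0, 0], [0, 0, 0], [0, 0, 0], [0, 0, 0]], "slide": [[0, 0, 0], [0, 0, 0], [0, 0, 0], [0, 0, 0], [0, 0, 0], [0, 0, 0]], "grip": [0.2, 0, -1, -1, -1, -1]}}

```text
clock: 36.88
position: [483.8, 255.6, 46.7]
ee_rot: [0.986, 0.147, 0.079, -0.009]
contact_force: [-2.0, -1.1, 5.2]
gripper_width: 42.5
grasp_force: 63.0
```

```bash
python3 -c "
from w import *; st()"
```

```text
t 36.875 pos [483.8 255.6  46.7] D [np.float64(-108.8), np.float64(0.5)] K [np.float64(-113.8), np.float64(512.2)] yaw 196.92 lean [ 9.09 -0.36  8.24] w 42.5 gf 63.0 F [-2.  -1.1  5.2] q [ 0.82  0.41 -0.6   0.2  -0.44  0.87]
```

Request:
{"fn": "servo_tool", "kwargs": {"rotation": [[0, 0, 0], [0, 0, 0], [0, 0, 0], [0, 0, 0], [0, 0, 0], [0, 0, 0], [0, 0, 0], [0, 0, 0]], "slide": [[-0.038, -0.0117, 0], [-0.096, -0.0293, 0], [-0.172, -0.0526, 0], [-0.249, -0.0761, 0], [-0.325, -0.0995, 0], [-0.402, -0.123, 0], [-0.454, -0.139, 0], [-0.454, -0.139, 0]], "grip": [-1, -1, -1, -1, -1, -1, -1, -1]}}

```text
clock: 37.88
position: [391.5, 226.7, 46.1]
ee_rot: [0.986, 0.147, 0.078, -0.008]
contact_force: [-6.7, 1.0, 7.7]
gripper_width: 42.6
grasp_force: 63.4
```

Request:
{"fn": "servo_tool", "kwargs": {"rotation": [[0, 0, 0], [0, 0, 0], [0, 0, 0], [0, 0, 0], [0, 0, 0]], "slide": [[0, 0, 0.1], [0, 0, 0.25], [0, 0, 0.35], [0.04, -0.2, 0.35], [0.08, -0.4, 0.35]], "grip": [-1, -1, -1, -1, -1]}}

```text
clock: 38.5
position: [407.3, 145.6, 114.9]
ee_rot: [0.986, 0.147, 0.076, -0.007]
contact_force: [1.1, -0.6, -1.3]
gripper_width: 42.8
grasp_force: 62.2
```

Request:
{"fn": "servo_tool", "kwargs": {"rotation": [[0, 0, -0.01], [0, 0, -0.02], [0, 0, -0.03], [0, 0, -0.038]], "slide": [[0.043, -0.19, 0], [0.085, -0.38, 0], [0.13, -0.57, 0], [0.17, -0.75, 0]], "grip": [-1, -1, -1, -1]}}

```text
clock: 39.0
position: [440.9, -4.4, 114.6]
ee_rot: [0.997, 0.027, 0.076, 0.002]
contact_force: [-0.2, -0.5, -2.4]
gripper_width: 42.6
grasp_force: 62.2
```

Request:
{"fn": "servo_tool", "kwargs": {"rotation": [[0, 0, -0.01], [0, 0, -0.02], [0, 0, -0.03], [0, 0, -0.038], [0, 0, -0.038], [0, 0, -0.038]], "slide": [[0.043, -0.19, 0], [0.085, -0.38, 0], [0.13, -0.57, 0], [0.172, -0.741, 0], [0.172, -0.741, 0], [0.172, -0.741, 0]], "grip": [-1, -1, -1, -1, -1, -1]}}

```text
clock: 39.75
position: [475.6, -150.5, 114.7]
ee_rot: [0.993, -0.091, 0.076, 0.01]
contact_force: [0.2, -1.0, -2.1]
gripper_width: 42.5
grasp_force: 62.2
```

Run:
```python
from w import *; st()
b=snap('scene','scene13'); heldbox(b,111)
```

```text
t 39.75 pos [ 475.6 -150.5  114.7] D [np.float64(-235.4), np.float64(-385.5)] K [np.float64(-48.4), np.float64(111.3)] yaw 169.5 lean [ 7.66 -4.43  8.82] w 42.5 gf 62.2 F [ 0.2 -1.  -2.1] q [ 0.04  0.23 -0.59  0.07 -0.6   1.29]
held 334 slope [-8.37195810e-02  1.29519541e+02] xmax 63.73460725797321
```

Request:
{"fn": "servo_tool", "kwargs": {"rotation": [[0, 0, 0], [0, 0, 0], [0, 0, 0], [0, 0, 0], [0, 0, 0], [0, 0, 0], [0, 0, 0]], "slide": [[0, 0, -0.12], [0, 0, -0.24], [0, 0, -0.34], [0, 0, -0.41], [0, 0, -0.44], [0, 0, -0.44], [0, 0, -0.44]], "grip": [-1, -1, -1, -1, -1, -1, -1]}}

```text
clock: 40.67
position: [477.7, -150.3, 28.6]
ee_rot: [0.993, -0.09, 0.079, 0.01]
contact_force: [0.5, -0.5, -0.6]
gripper_width: 42.6
grasp_force: 62.3
```

Request:
{"fn": "servo_tool", "kwargs": {"rotation": [[0, 0, 0], [0, 0, 0], [0, 0, 0], [0, 0, 0], [0, 0, 0], [0, 0, 0], [0, 0, 0], [0, 0, 0]], "slide": [[0, 0, 0], [0, 0, 0], [0, 0, 0], [0, 0, 0.1], [0, 0, 0.3], [0, 0, 0.6], [-0.1, 0.3, 0.9], [-0.2, 0.6, 1]], "grip": [0.4, 0.4, 0.4, 0.4, 0.4, 0.4, -1, -1]}}

```text
clock: 41.68
position: [445.6, -53.1, 219.6]
ee_rot: [0.992, -0.092, 0.08, 0.01]
contact_force: [1.2, 1.7, -0.4]
gripper_width: 23.7
grasp_force: 0.0
```

Run:
```python
from w import *; st(); b=snap('scene','scene14'); bays(b)
a=snap('top','top14')
for n,d in(('top',a),('scene',b)):
    c=cloud(d); k=c[...,:2]-CC; X=k@XC; Y=k@YC; Z=c[...,2]
    m=(abs(Y)<150)&(X>60)&(X<170)&(Z>60)&(Z<230)&(d['depth']>0)
    # inner (top cam) / outer (scene cam) face in hinge plane coords
    rho=np.hypot(X-78,Z-44); m&=rho<175
    f=np.polyfit(Z[m],X[m],1); print(n,m.sum(),'x=',f,'ang from front',np.degrees(np.arctan2(1,-f[0])), 'zmax',np.percentile(Z[m],99),'X@zmax',X[m][Z[m]>np.percentile(Z[m],98)].mean())
    i=np.argmax(Z*m)
```

```text
t 41.675 pos [445.6 -53.1 219.6] D [np.float64(-235.6), np.float64(-283.6)] K [np.float64(-95.5), np.float64(201.7)] yaw 169.38 lean [ 8.13 -4.56  9.29] w 23.7 gf 0.0 F [ 1.2  1.7 -0.4] q [ 0.3   0.01 -0.56  0.1  -0.87  1.02]
0 444 39.4 [1.0000e-02 3.9493e+01] [array([-71.,  57.]), array([ 91., 135.])]
1 328 39.4 [9.0000e-03 3.9592e+01] [array([-72.,  32.]), array([16., 61.])]
2 305 39.6 [3.0000e-02 3.9997e+01] [array([-72.,  32.]), array([-56., -12.])]
3 300 39.9 [-5.0000e-03  3.9747e+01] [array([-72.,  32.]), array([-133.,  -86.])]
top 6125 x= [ 0.21550711 79.33386883] ang from front 102.16164882002934 zmax 197.76099687393074 X@zmax 114.31193638481662
scene 2108 x= [  0.1148662  103.20279398] ang from front 96.55262991189447 zmax 197.26435972102135 X@zmax 118.32890887711481
```

All four bays are filled and flat. The lid stands at about 1.78 rad. I plan an upright push from behind with shut fingers along the lid's arc.

Run:
```python
from w import *
b=load('scene14'); s=read_state()
T=tool(np.radians(-10.45),0.); cur=R.from_quat(s['ee_rot']); 
for t in (T,T*R.from_euler('z',np.pi)):
    rv=(t*cur.inv()).as_rotvec()/2/np.pi; print('rot',rv.round(4))
q=s['joints']; t=min((T,T*R.from_euler('z',np.pi)),key=lambda t:(t*cur.inv()).magnitude())
W=[(165,290),(165,165)]+[(78-125*np.cos(a)+22*np.sin(a)+11,44+125*np.sin(a)+22*np.cos(a)) for a in np.radians([100,90,80,70,60,50,40,30,20,10,0])]
for X,Z in W:
    p=np.r_[CC+X*XC,Z]; q,e=ik(p,t,q); print(round(X,1),round(Z,1),p.round(1),q.round(2),round(e,2))
```

```text
rot [ 0.0051  0.0258 -0.0011]
rot [-0.0404  0.008   0.4972]
165 290 [ 665.3 -298.6  290. ] [-0.2   0.55  0.41  0.   -1.44  1.59] 0.0
165 165 [ 665.3 -298.6  165. ] [-0.2   0.61  0.21  0.   -1.18  1.59] 0.0
132.4 163.3 [ 633.2 -292.7  163.3] [-0.2   0.55  0.11  0.   -1.13  1.59] 0.0
111.0 169.0 [ 612.2 -288.8  169. ] [-0.2   0.52  0.06  0.   -1.12  1.59] 0.0
89.0 170.9 [ 590.5 -284.8  170.9] [-0.2   0.48  0.    0.   -1.1   1.59] 0.0
66.9 169.0 [ 568.8 -280.8  169. ] [-0.2   0.45 -0.06 -0.   -1.07  1.59] 0.0
45.6 163.3 [ 547.8 -277.   163.3] [-0.2   0.42 -0.12  0.   -1.03  1.59] 0.0
25.5 153.9 [ 528.1 -273.3  153.9] [-0.21  0.4  -0.18  0.   -0.99  1.59] 0.0
7.4 141.2 [ 510.3 -270.   141.2] [-0.21  0.38 -0.24 -0.   -0.95  1.59] 0.0
-8.3 125.6 [ 494.9 -267.2  125.6] [-0.21  0.38 -0.29 -0.   -0.9   1.6 ] 0.0
-20.9 107.4 [ 482.4 -264.9  107.4] [-0.21  0.38 -0.34  0.   -0.85  1.6 ] 0.0
-30.3 87.4 [ 473.2 -263.2   87.4] [-0.21  0.4  -0.38 -0.   -0.79  1.6 ] 0.0
-36.0 66.0 [ 467.6 -262.2   66. ] [-0.21  0.42 -0.42 -0.   -0.73  1.6 ] 0.0
```

Request:
{"fn": "servo_tool", "kwargs": {"rotation": [[0, 0, 0], [0.0025, 0.0129, -0.0005], [0.0051, 0.0258, -0.0011], [0.0051, 0.0258, -0.0011], [0.0051, 0.0258, -0.0011]], "slide": [[0, 0, 0.25], [0.1, -0.1, 0.36], [0.25, -0.25, 0.36], [0.4, -0.42, 0.36], [0.55, -0.61, 0.36]], "grip": [-1, -1, -1, -1, -1]}}

```text
clock: 42.4
position: [555.9, -177.2, 287.9]
ee_rot: [0.996, -0.094, -0.005, 0.002]
contact_force: [1.0, 0.2, -0.1]
gripper_width: 0.4
grasp_force: 0.0
```

Request:
{"fn": "servo_tool", "kwargs": {"rotation": [[0, 0, 0], [0, 0, 0], [0, 0, 0], [0, 0, 0], [0, 0, 0], [0, 0, 0]], "slide": [[0.14, -0.15, 0], [0.28, -0.31, 0], [0.42, -0.47, 0], [0.55, -0.615, 0], [0.55, -0.615, 0], [0.55, -0.615, 0]], "grip": [-1, -1, -1, -1, -1, -1]}}

```text
clock: 43.15
position: [664.5, -298.9, 287.8]
ee_rot: [0.996, -0.094, -0.005, 0.002]
contact_force: [-0.1, -0.0, 0.8]
gripper_width: -0.1
grasp_force: 0.0
```

Run:
```python
from w import *; st()
b=snap('scene','scene15')
cv2.imwrite('pics/c9.png',cv2.resize(b['image'][60:310,60:360,::-1],None,fx=2,fy=2))
```

```text
t 43.15 pos [ 664.5 -298.9  287.8] D [np.float64(-98.2), np.float64(-582.7)] K [np.float64(164.3), np.float64(-0.4)] yaw 169.16 lean [-0.6   0.03 -0.54] w -0.1 gf 0.0 F [-0.1 -0.   0.8] q [-0.2   0.55  0.41  0.   -1.44  1.58]
```

View pics/c9.png

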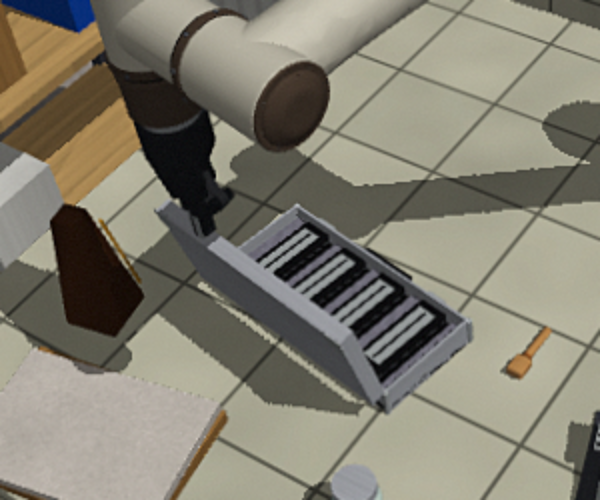

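All four boxes are in their bays, and the fingers are high behind the lid at crop (205,215). I descend behind it and begin pushing.

Request:
{"fn": "servo_tool", "kwargs": {"rotation": [[0, 0, 0], [0, 0, 0], [0, 0, 0], [0, 0, 0], [0, 0, 0]], "slide": [[0, 0, -0.15], [0, 0, -0.35], [0, 0, -0.52], [0, 0, -0.615], [0, 0, -0.615]], "grip": [-1, -1, -1, -1, -1]}}

```text
clock: 43.82
position: [663.8, -297.5, 164.9]
ee_rot: [0.996, -0.094, -0.006, 0.002]
contact_force: [-0.2, 0.0, 0.9]
gripper_width: 0.1
grasp_force: 0.0
```

Request:
{"fn": "servo_tool", "kwargs": {"rotation": [[0, 0, 0], [0, 0, 0], [0, 0, 0], [0, 0, 0], [0, 0, 0], [0, 0, 0], [0, 0, 0], [0, 0, 0]], "slide": [[-0.05, 0.01, 0], [-0.1, 0.02, 0], [-0.15, 0.028, 0], [-0.19, 0.035, 0], [-0.23, 0.042, 0.01], [-0.265, 0.049, 0.02], [-0.32, 0.059, 0.025], [-0.37, 0.068, 0.03]], "grip": [-1, -1, -1, -1, -1, -1, -1, -1]}}

```text
clock: 44.82
position: [590.0, -285.0, 171.8]
ee_rot: [0.996, -0.094, -0.004, 0.002]
contact_force: [3.7, -1.4, 0.8]
gripper_width: 0.0
grasp_force: 1.8
```

```bash
cat >> w.py <<'E'
def lid(d):
    c=cloud(d); k=c[...,:2]-CC; X=k@XC; Y=k@YC; Z=c[...,2]
    m=((abs(Y)<150)&(abs(Y)>70))&(d['depth']>0)&(Z>50)&(Z<230)&(X<170)&(X>-110); m&=np.hypot(X-78,Z-44)<172
    p=np.c_[X[m],Z[m]]; print('lid n',m.sum())
    if m.sum()<30: return
    # outer face: top-most line robust fit
    l=cv2.fitLine(p.astype(np.float32),cv2.DIST_HUBER,0,.01,.01).ravel(); v=l[:2]*np.sign(l[1]+1e-9); print('angle',np.arctan2(v[1],-v[0]).round(3),'Z98',np.percentile(p[:,1],98).round(1),'Xmin',np.percentile(p[:,0],2).round(1))
E
python3 - <<'E'
from w import *; st(); lid(snap('scene','scene16'))
E
```

```text
t 44.825 pos [ 590.  -285.   171.8] D [np.float64(-165.3), np.float64(-547.6)] K [np.float64(88.6), np.float64(-0.2)] yaw 169.19 lean [-0.54 -0.02 -0.46] w 0.0 gf 1.8 F [ 3.7 -1.4  0.8] q [-0.2   0.48  0.01  0.01 -1.1   1.58]
lid n 2118
angle 1.395 Z98 200.3 Xmin 57.6
```

The lid is at 1.395 rad, as planned. I continue down the arc.

Request:
{"fn": "servo_tool", "kwargs": {"rotation": [[0, 0, 0], [0, 0, 0], [0, 0, 0], [0, 0, 0], [0, 0, 0], [0, 0, 0], [0, 0, 0], [0, 0, 0]], "slide": [[-0.055, 0.01, -0.002], [-0.108, 0.02, -0.01], [-0.162, 0.03, -0.022], [-0.213, 0.039, -0.038], [-0.264, 0.048, -0.06], [-0.312, 0.0575, -0.085], [-0.358, 0.066, -0.115], [-0.401, 0.074, -0.148]], "grip": [-1, -1, -1, -1, -1, -1, -1, -1]}}

```text
clock: 45.88
position: [509.6, -270.0, 141.5]
ee_rot: [0.996, -0.094, -0.005, 0.002]
contact_force: [0.8, -0.3, 1.9]
gripper_width: 0.2
grasp_force: 1.0
```

Request:
{"fn": "servo_tool", "kwargs": {"rotation": [[0, 0, 0], [0, 0, 0], [0, 0, 0], [0, 0, 0], [0, 0, 0], [0, 0, 0]], "slide": [[-0.04, 0.007, -0.037], [-0.077, 0.014, -0.078], [-0.11, 0.02, -0.122], [-0.14, 0.0255, -0.169], [-0.165, 0.03, -0.218], [-0.186, 0.034, -0.269]], "grip": [-1, -1, -1, -1, -1, -1]}}

```text
clock: 46.62
position: [473.1, -263.3, 87.6]
ee_rot: [0.996, -0.094, -0.004, 0.002]
contact_force: [-0.8, -0.8, 0.9]
gripper_width: -0.1
grasp_force: 0.5
```

Run:
```python
from w import *; st(); lid(snap('scene','scene17'))
```

```text
t 46.625 pos [ 473.1 -263.3   87.6] D [np.float64(-270.8), np.float64(-492.7)] K [np.float64(-30.4), np.float64(-0.1)] yaw 169.19 lean [-0.53 -0.02 -0.46] w -0.1 gf 0.5 F [-0.8 -0.8  0.9] q [-0.21  0.4  -0.38  0.01 -0.8   1.58]
lid n 2870
angle 0.181 Z98 92.3 Xmin -65.7
```

Request:
{"fn": "servo_tool", "kwargs": {"rotation": [[0, 0, 0], [0, 0, 0], [0, 0, 0], [0, 0, 0], [0, 0, 0], [0, 0, 0], [0, 0, 0], [0, 0, 0]], "slide": [[-0.008, 0.001, -0.02], [-0.014, 0.003, -0.04], [-0.019, 0.004, -0.06], [-0.022, 0.004, -0.075], [-0.025, 0.005, -0.088], [-0.027, 0.005, -0.098], [-0.028, 0.005, -0.107], [-0.028, 0.005, -0.115]], "grip": [-1, -1, -1, -1, -1, -1, -1, -1]}}

```text
clock: 47.68
position: [467.9, -262.4, 66.0]
ee_rot: [0.996, -0.094, -0.004, 0.002]
contact_force: [-3.0, 2.5, 12.0]
gripper_width: -0.2
grasp_force: 5.6
```

Request:
{"fn": "servo_tool", "kwargs": {"rotation": [[0, 0, 0], [0, 0, 0], [0, 0, 0], [0, 0, 0]], "slide": [[0, 0, -0.006], [0, 0, -0.012], [0, 0, -0.012], [0, 0, -0.012]], "grip": [-1, -1, -1, -1]}}

```text
clock: 48.18
position: [467.9, -262.4, 66.0]
ee_rot: [0.996, -0.094, -0.004, 0.002]
contact_force: [-5.8, 4.9, 18.1]
gripper_width: -0.2
grasp_force: 9.1
```

The fingers hold at z 66.0 with 18 N, so the lid is shut. I retreat and verify.

Request:
{"fn": "servo_tool", "kwargs": {"rotation": [[0, 0, 0], [0, 0, 0], [0, 0, 0], [0, 0, 0], [0, 0, 0], [0, 0, 0], [0, 0, 0], [0, 0, 0]], "slide": [[0, 0, 0.05], [0, 0, 0.15], [0, 0, 0.4], [0, 0, 0.7], [-0.1, 0.25, 0.9], [-0.2, 0.5, 1], [-0.3, 0.8, 1], [-0.3, 0.8, 1]], "grip": [-1, -1, -1, -1, -1, -1, -1, -1]}}

```text
clock: 49.18
position: [407.1, -99.6, 264.0]
ee_rot: [0.996, -0.091, -0.003, 0.001]
contact_force: [0.7, 1.1, -0.5]
gripper_width: -0.1
grasp_force: 0.0
```

Run:
```python
from w import *; st(); b=snap('scene','scene18'); lid(b)
c=cloud(b);k=c[...,:2]-C; X=k@XD; Y=k@YD
m=(abs(Y+100)<20)&(abs(X+98)<20)&(c[...,2]>10)&(c[...,2]<80); print('pad z',np.median(c[...,2][m]))
cv2.imwrite('pics/s18.png',b['image'][:,:,::-1])
```

```text
t 49.175 pos [407.1 -99.6 264. ] D [np.float64(-286.0), np.float64(-316.8)] K [np.float64(-125.0), np.float64(148.9)] yaw 169.56 lean [-0.35 -0.03 -0.29] w -0.1 gf 0.0 F [ 0.7  1.1 -0.5] q [ 0.15  0.   -0.4   0.   -1.18  1.24]
lid n 2729
angle 3.14 Z98 69.1 Xmin -74.4
pad z 55.21908592637769
```

View pics/s18.png

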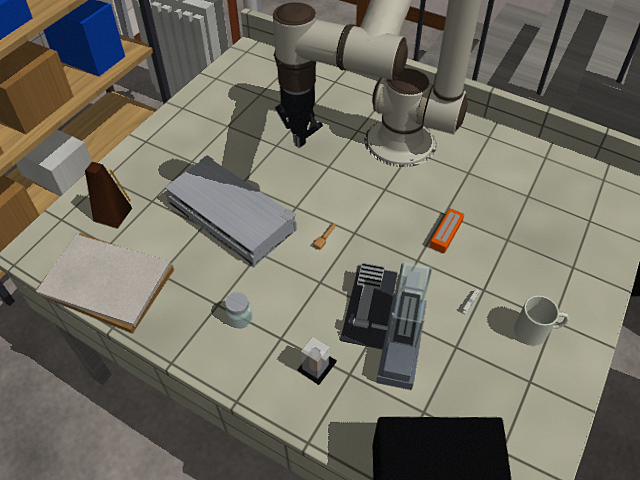

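The case is shut at (232,208), the pedal is up at (370,275) and one box remains in the magazine. The jar (237,310), peg (323,236), clothespin (469,300) and pick dispenser (317,360) haven't moved.

```bash
python3 -c "
from h import *; print(job_done())"
```

```text
the job is handed in; nothing more can be done
None
```

The job is handed in: all four bays hold a box lying flat (one loose, three from the dispenser), the lid is fully shut, the pedal is up, and the jar, clothespin, tuning peg and pick dispenser were not moved; the gate lean was 9°, not 15–25°, because joint 5 reached its limit at 20°.

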